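# Load a slide stainer and mesh its vial carousel

## Robot

A 7-joint arm with a two-finger parallel gripper is mounted at the origin on the work surface. World frame = base frame: x ahead of the robot, y to its left, z up, the work surface at z = 0. Lengths are in m, angles in rad, forces in N, time in s.
With the tool pointing down it reaches from about 0.4 to 0.85 m from the base axis. Payload 4.5 kg.
Tool frame: the origin (TCP) lies midway between the tips of the shut fingers; the grasp point (between the pads) lies 19 mm behind it; z points along the fingers, y is the line along which they close (so a half turn about z gives the same grasp; the last joint's range is limited). The gripper opens to 88 mm and grips with 3 to 60 N. Pads are 18 mm wide; open, the fingers measure 123 mm over their backs; the gripper's body (75 mm by 187 mm) begins 45 mm behind the grasp point.
Start: joints at [1.275, 0.689, -0.195, 1.565, 0.157, 0.902, -0.215], TCP at [0.202, -0.591, 0.208] pointing down, gripper open.
Joint ranges: [-3.01, 3.01], [-0.46, 2.08], [-1.47, 1.51], [0.13, 2.56], [-1, 4.14], [0.04, 2.09], [-2.66, 2.66]. Speed limits (rad/s): [2.57, 2.57, 3.14, 3.14, 3.14, 3.14, 3.14].

## Interface

Orientations are given as a unit quaternion [x, y, z, w].
In Python, from plant import r gives the robot as it stands. The module is installed in compiled form; this text tells all that it offers.
- The arm moves only by the tool step_arm, never from a script. Its argument "series" is a list of rows, each a list of 7 numbers: the shift along the world's x, y, z in mm, then the turn, a rotation vector about the world's x, y, z in rad, then the closure, from 0 (fully open) to 1 (shut). A call has 1 to 20 rows; each row shifts and turns the commanded pose from where the row before left it; what a row does not reach is not made up. A row lasts 1/10 s, in which the tool goes at most 50 mm and 8.59 degrees, less where a joint would pass 70% of its speed; a pose out of reach is approached as far as the arm can. A call is refused whole if a number of a shift passes 50 or a number of a turn 0.15, either way. A call with a gripper value outside its range is refused whole. The fingers move at their own pace and stop on an object; "force" is the grip in N (left out, the last holds). Time passes only in rows, so rows that do not move let the fingers close. It gives the time, the measured TCP pose, the force, the opening and the grip force at its end, in the units of the state.
- r.get_state(): the state, without advancing time (a new reading comes with each control period).
- r.snapshot(name): name is "scene" or "top" or "wrist"; returns (picture, depth): 480x640x3 uint8, blue, green, red; 480x640 float32, m along the optical axis (not along the pixel's ray), 0 where there is no reading.
- r.get_calibration(name): a dict with "intrinsics" (3x3 intrinsics, pixels), "dist_coeffs" ([k1, k2, p1, p2, k3] as OpenCV has them; the pictures are not rectified), "pose" (4x4, takes a point from camera to world coordinates). Camera axes: x right, y up, looking along -z (the intrinsics and any distortion apply to the point x, -y, -z); pixel columns grow to the right and rows downward; lengths in m; the calibration is good to about 2 mm. A picture is of the moment at which its call begins: read the wrist's pose just before it. get_calibration takes no time and is no camera call; for the wrist camera it gives the pose at the moment of the call.
- r.finish_job(): hands the job in; it is judged then, once.
The state is a dict: "clock": time; "q": joint angles; "qd": joint speeds; "joint_torque": joint torques, N m; "tool_pos": TCP position; "eef_rot": TCP orientation; "contact_force": force on the tool from outside, world axes, zero at the start; "moment": the same for the moment, N m; "opening": opening from 0.0 (shut) to 1.0 (fully open); "finger_force": force on a finger pad.
Only numpy, scipy, OpenCV 4.12 (cv2) and the standard library are available. Lean on these libraries where they do the work, as an engineer would, in place of code of your own. Each camera call takes 0.05 s, during which the arm holds its last target. There are 200 camera calls.

## Task

Get the slide stainer ready and start it: slide the bay shutter fully open, lay every slide carrier flat in a lane of its own with the end away from its fin tucked under the hood (the opening is shorter than the carrier, so it goes in tilted and is righted inside), and slide the shutter fully shut again. Set the vial carousel on its spindle, rocking it about its axis while you lower it until its teeth drop into mesh with the brass pinion and it sits fully home; do not let it drop. Only when all this is done press the green start button fully in, and leave the other things on the bench where they are.

Things in the scene. Friction and masses are not known exactly. Their poses are not given: they have to be found in the camera images.
- stainer: White bench slide stainer 228 x 385 x 84 mm, fixed; place and yaw (to 0.1 rad) vary. Frame S: origin at the bench under its middle, x away from the robot, y left, z up (mm below). Right part, y -200..-20: incubation bay. Middle strip, y -20..12, top z 84: console with start button. Left part, y 12..185: open drive deck, top z 35, with spindle and pinion.
- hood_edge (a point): Middle of the lower edge of the fixed heated hood, S (12, -110, 62); fixed on the stainer, same axes. The hood (underside z 62, top z 84) covers the bay from here towards the robot; under it the bay goes back to x -36. The open top runs from this edge to the far wall: 95 mm long in x, shorter than a carrier (120).
- far_wall (a point): Middle of the upper inner edge of the bay's far wall, S (107, -110, 84); fixed on the stainer, same axes. The bay's side walls, also 84 high, have inner faces at y -194 and -26. Bay floor at z 22; ribs 4 mm thick, 10 mm high on it, along x at y -185, -135, -85, -35, part it into three lanes 46 mm clear.
- lane1 (a point): Right-hand bay lane: point on its floor where the origin of a carrier fully in lies, S (38, -160, 22); fixed on the stainer, same axes. The carrier has some play along x.
- lane2 (a point): The same for the middle lane, S (38, -110, 22).
- lane3 (a point): The same for the left-hand lane, S (38, -60, 22).
- spindle_seat (a point): On the spindle's axis where the carousel's origin lies when fully home, S (-25, 100, 44), top of the boss it rests on; fixed on the stainer, same axes. The spindle is an upright steel post 18.6 mm across, top at z 84; its uppermost 14 mm taper to 8 mm.
- pinion_axis (a point): Centre of the top of the brass pinion, S (64.5, 100, 58); fixed on the stainer, same axes (they do not follow the teeth). 10 teeth, 52 mm over the tips, z 46 to 58. A geared motor holds it still. Where its teeth stand differs from start to start and is not reported: feel for the gaps.
- shutter (a joint): Dark flat shutter 107 x 172 x 7 mm sliding on top of hood and bay opening (top at z 92 in S). 0 m = shut over the opening, 0.095 m = fully open; it opens towards the robot (-x of S). About 2 N friction; stays where it is left. Starts nearly shut.
- shutter_grip (a point): On the grey grip bar of the shutter: middle of the bar, 8 mm below its upper edge; axes as S, moves with the shutter. The bar is 12 mm thick (x), 70 mm long (y) and stands 30 mm above the shutter.
- start (a joint): Green start button: 0 m = out, 0.006 m = fully in; springs back. About 5 N presses it fully in.
- start_top (a point): Centre of the top of the green start button (24 mm across) on the console; press straight down.
- carousel: White toothed wheel with amber vials, about 0.35 kg, 140 mm over its 30 teeth (z 2 to 12 mm, about 14 mm apart). Origin: centre of hub underside, z up; vials reach z 40; bore 21 mm wide, 44 deep, open below. Teal handle bar along x: 56 long, 14 thick (y), z 47 to 82. About 1 degree of play in mesh; unmeshed it stops on the pinion's top, 12 mm above home. Any meshing yaw will do.
- carrier1: Slide carrier (absent in some starts, all alike): dark flat block 120 (x) x 36 (y) x 18 mm, about 65 g, a glass slide fixed on it; orange upright grip fin at its +x end: centre x = +44 mm, 24 (x) x 12 (y) mm, up to z 56. Origin: centre of underside, x towards the fin, z up. Starts flat on the bench. In the bay its fin end points to +x of the stainer, the other end is under the hood.
- carrier2: Slide carrier (absent in some starts, all alike): dark flat block 120 (x) x 36 (y) x 18 mm, about 65 g, a glass slide fixed on it; orange upright grip fin at its +x end: centre x = +44 mm, 24 (x) x 12 (y) mm, up to z 56. Origin: centre of underside, x towards the fin, z up. Starts flat on the bench. In the bay its fin end points to +x of the stainer, the other end is under the hood.
- carrier3: Slide carrier (absent in some starts, all alike): dark flat block 120 (x) x 36 (y) x 18 mm, about 65 g, a glass slide fixed on it; orange upright grip fin at its +x end: centre x = +44 mm, 24 (x) x 12 (y) mm, up to z 56. Origin: centre of underside, x towards the fin, z up. Starts flat on the bench. In the bay its fin end points to +x of the stainer, the other end is under the hood.
- amber_bottle: Bystander: brown glass bottle with black cap, 52 mm across, 105 mm high. Origin at the centre of its underside. Leave it alone.
- dropper_bottle: Bystander: red-brown dropper bottle, 36 mm across, 95 mm high. Origin at the centre of its underside. Leave it alone.
- petri_dish: Bystander: flat clear dish, 86 mm across, 13 mm high. Origin at the centre of its underside. Leave it alone.
- slide_box: Bystander: blue slide box 100 x 85 x 34 mm. Origin at the centre of its underside. Leave it alone.
- beaker: Bystander: small glass beaker, 66 mm across, 85 mm high. Origin at the centre of its underside. Leave it alone.
- tweezers: Bystander: steel tweezers lying flat, 100 mm long. Origin at the centre of its underside. Leave it alone.
- mouse: Bystander: white round computer mouse, 62 mm across, 35 mm high. Origin at the centre of its underside. Leave it alone.
- wash_jar: Bystander: white jar with blue lid, 64 mm across, 85 mm high. Origin at the centre of its underside. Leave it alone.

How it is judged:
On the way, in this order (a step that is already met when the one before it is completed fails the run):
1. the shutter has been slid fully open (value of joint shutter above 0.085 m), for 0.1 s.
2. every carrier lies flat in a lane of the bay (x of carrier1 in the frame of stainer between 0.015 and 0.058 m and z of carrier1 in the frame of stainer between 0.017 and 0.027 m and y of carrier1 in the frame of stainer between -0.172 and -0.048 m and angle between each of carrier1, carrier2, carrier3's own z axis and vertical below 0.07 rad and angle between the x axis of each of carrier1, carrier2, carrier3 and the x axis of stainer, either way round below 0.2 rad and x of carrier2 in the frame of stainer between 0.015 and 0.058 m and z of carrier2 in the frame of stainer between 0.017 and 0.027 m and y of carrier2 in the frame of stainer between -0.172 and -0.048 m and x of carrier3 in the frame of stainer between 0.015 and 0.058 m and z of carrier3 in the frame of stainer between 0.017 and 0.027 m and y of carrier3 in the frame of stainer between -0.172 and -0.048 m), for 0.2 s.
3. the shutter is shut again (value of joint shutter below 0.005 m), for 0.1 s.
4. start is pressed with carriers, shutter and carousel all in place (all of step 2 and z of carousel in the frame of stainer between 0.04 and 0.0475 m and horizontal distance between carousel and spindle_seat below 0.004 m and angle between carousel's own z axis and vertical below 0.05 rad and value of joint shutter below 0.005 m and value of joint start above 0.004 m), for 0.05 s.
At the end, for the whole second after the job is handed in: Every carrier present lies flat in a lane between the ribs (within 5 mm of floor height, level within 4 degrees, end under the hood); shutter shut within 5 mm; carousel at rest on the spindle, within 4 mm of the axis and of home height (teeth meshed) (all of step 2 and z of carousel in the frame of stainer between 0.04 and 0.0475 m and horizontal distance between carousel and spindle_seat below 0.004 m and angle between carousel's own z axis and vertical below 0.05 rad and value of joint shutter below 0.005 m and linear speed of carousel below 0.02 m/s); the robot touches nothing.
It fails at once if start was pressed before carriers, shutter and carousel were all in place (value of joint start above 0.004 m and not ((x of carrier1 in the frame of stainer between 0.015 and 0.058 m and z of carrier1 in the frame of stainer between 0.017 and 0.027 m and y of carrier1 in the frame of stainer between -0.172 and -0.048 m and angle between carrier1's own z axis and vertical below 0.07 rad and angle between the x axis of carrier1 and the x axis of stainer, either way round below 0.2 rad) and (x of carrier2 in the frame of stainer between 0.015 and 0.058 m and z of carrier2 in the frame of stainer between 0.017 and 0.027 m and y of carrier2 in the frame of stainer between -0.172 and -0.048 m and angle between carrier2's own z axis and vertical below 0.07 rad and angle between the x axis of carrier2 and the x axis of stainer, either way round below 0.2 rad) and (x of carrier3 in the frame of stainer between 0.015 and 0.058 m and z of carrier3 in the frame of stainer between 0.017 and 0.027 m and y of carrier3 in the frame of stainer between -0.172 and -0.048 m and angle between carrier3's own z axis and vertical below 0.07 rad and angle between the x axis of carrier3 and the x axis of stainer, either way round below 0.2 rad) and (z of carousel in the frame of stainer between 0.04 and 0.0475 m and horizontal distance between carousel and spindle_seat below 0.004 m and angle between carousel's own z axis and vertical below 0.05 rad) and value of joint shutter below 0.005 m)).
It fails at once if the carousel was dropped onto the spindle (horizontal distance between carousel and spindle_seat below 0.03 m and linear speed of carousel above 0.6 m/s).
It fails at once if one of the bystanders was disturbed (moved over 4 cm) (distance of any of amber_bottle, dropper_bottle, petri_dish, slide_box, beaker, tweezers, mouse, wash_jar from where it was at the start of the episode above 0.04 m).
Of carrier1, carrier2, carrier3 only 2 to 3 are there at a start; the rules pass over those that are not, and their reading is None.
At some moment in a run one of carrier1, carrier2, carrier3 may be knocked a few centimetres aside while the robot is not near it.
It also fails if it takes over 210 s, if anything falls off the work surface, if the arm or the gripper's body presses on something with over 40 N, if the wrist force passes 120 N, or if a joint passes its speed limit or range.

## Working session

There is one attempt and no reset: what is moved stays moved. The work goes in short steps, Python scripts to look and compute and a tool call to move; the robot and the scene stay as the last step left them, time stands still between calls to the robot, and variables do not carry over. Pictures are saved under pics/ and viewed, at most 14 in all, crops included, and the job is handed in when it is done.

Besides the shell and the picture viewer there is one more tool, called as a command line: name --pt "numbers of a row" for each row, then --argument value for the rest. step_arm: Moves the arm, as the interface text tells. Its arguments: {"type":"object","properties":{"series":{"type":"array"},"force":{"type":"number"}},"required":["series"]}

```bash
mkdir -p pics
cat > h.py <<'E'
import numpy as np, cv2
from plant import r
from scipy.spatial.transform import Rotation as R
def snap(n,f):
    c=r.get_calibration(n); im,d=r.snapshot(n); cv2.imwrite('pics/%s.png'%f,im)
    np.savez('pics/%s.npz'%f,im=im,d=d,K=c['intrinsics'],D=c['dist_coeffs'],P=c['pose']); return im,d
def load(f): return np.load('pics/%s.npz'%f)
def cloud(z):
    h,w=z['d'].shape; u,v=np.meshgrid(np.arange(w),np.arange(h))
    p=cv2.undistortPoints(np.stack([u,v],-1).reshape(-1,1,2).astype(float),np.array(z['K'],float),np.array(z['D'],float)).reshape(h,w,2)
    d=z['d'][...,None]; X=np.concatenate([p[...,:1]*d,-p[...,1:]*d,-d],-1)
    P=z['P']; return X@P[:3,:3].T+P[:3,3]
def ray(z,uv):
    p=cv2.undistortPoints(np.array(uv,float).reshape(-1,1,2),np.array(z['K'],float),np.array(z['D'],float)).reshape(-1,2)
    X=np.c_[p[:,0],-p[:,1],-np.ones(len(p))]; return X@z['P'][:3,:3].T, z['P'][:3,3]
def atz(z,uv,h):
    d,o=ray(z,uv); return o+d*((h-o[2])/d[:,2:3])
E
python3 - <<'E'
from h import *
s=r.get_state(); print({k:np.round(v,3) for k,v in s.items()})
for n in('scene','top','wrist'): snap(n,n+'0'); print(n,np.round(r.get_calibration(n)['pose'],3).tolist())
E
```

```text
{'clock': np.float64(0.0), 'q': array([ 1.275,  0.69 , -0.195,  1.566,  0.157,  0.902, -0.215]), 'qd': array([ 0.001, -0.   ,  0.001, -0.001, -0.001, -0.001,  0.001]), 'joint_torque': array([-0.0000e+00, -5.2756e+01, -1.2670e+00, -1.5343e+01, -5.3000e-02,
        7.0000e-03,  0.0000e+00]), 'tool_pos': array([ 0.202, -0.591,  0.207]), 'eef_rot': array([ 0.986,  0.164, -0.   , -0.001]), 'contact_force': array([-0.325,  0.062,  0.639]), 'moment': array([-0.011,  0.004,  0.007]), 'finger_force': np.float64(0.0), 'opening': np.float64(0.999)}
scene [[0.73, -0.388, 0.563, 1.154], [0.683, 0.396, -0.613, -0.642], [0.014, 0.832, 0.554, 0.68], [0.0, 0.0, 0.0, 1.0]]
top [[-0.013, 0.982, -0.188, 0.269], [-1.0, -0.011, 0.009, 0.037], [0.007, 0.188, 0.982, 1.483], [0.0, 0.0, 0.0, 1.0]]
wrist [[0.323, 0.906, 0.275, 0.273], [-0.946, 0.31, 0.092, -0.567], [-0.002, -0.29, 0.957, 0.383], [0.0, 0.0, 0.0, 1.0]]
```

View pics/top0.png

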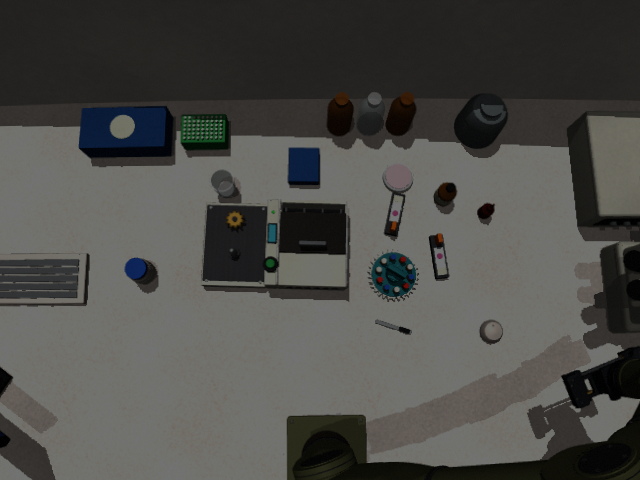

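View pics/scene0.png

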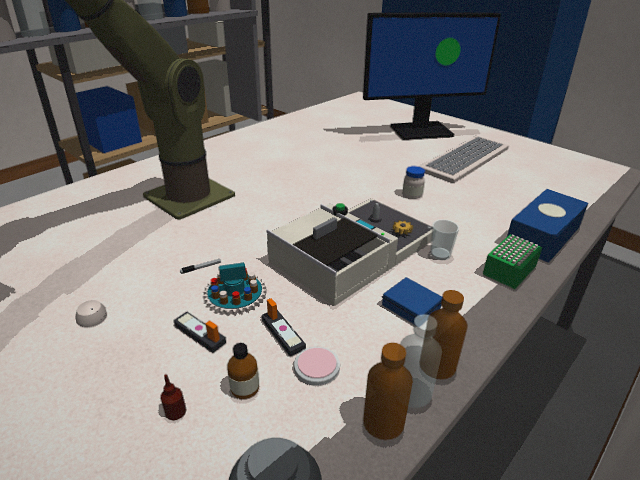

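The top view shows the stainer at (276,246), the grip bar at (313,243), the button at (270,264), the spindle at (234,253) and the pinion at (235,219). The carousel is at (394,275). There are two carriers: one at (396,215) with its fin at (393,226), the other at (440,256) with its fin at (438,239). The scene view agrees, with the fins at (272,308) and (211,331).

Run:
```python
from h import *
z=load('top0'); c=cloud(z)
for n,uv in dict(grip=(313,243),btn=(270,264),spin=(234,251),pin=(235,219),car=(394,275),finA=(393,226),finB=(438,239),A=(397,208),B=(440,262),floor=(500,260),hood=(313,275),shut=(313,220)).items():
    print(n,np.round(np.median(c[uv[1]-1:uv[1]+2,uv[0]-1:uv[0]+2].reshape(-1,3),0),4))
im=z['im']; cv2.imwrite('pics/c1.png',cv2.resize(im[185:345,190:460],None,fx=2.96,fy=2.96,interpolation=cv2.INTER_CUBIC)[:600])
# fins by colour
hsv=cv2.cvtColor(im,cv2.COLOR_BGR2HSV)
m=(hsv[...,0]<14)&(hsv[...,0]>4)&(hsv[...,1]>180)&(hsv[...,2]>120)
n,l,st,ce=cv2.connectedComponentsWithStats(m.astype(np.uint8))
for i in range(1,n):
    if st[i,4]>20: print(st[i],ce[i],np.round(np.median(c[l==i],0),3))
```

```text
grip [0.5365 0.0282 0.1207]
btn [0.4866 0.138  0.1049]
spin [0.5264 0.2344 0.076 ]
pin [0.6162 0.2355 0.0594]
car [ 0.4624 -0.1851  0.0459]
finA [ 0.5933 -0.1867  0.0563]
finB [ 0.5575 -0.3071  0.0518]
A [ 0.6518 -0.206   0.0184]
B [ 0.5001 -0.3171  0.018 ]
floor [ 0.5063 -0.4915 -0.0027]
hood [0.4604 0.029  0.0847]
shut [0.603  0.0273 0.0928]
```

View pics/c1.png

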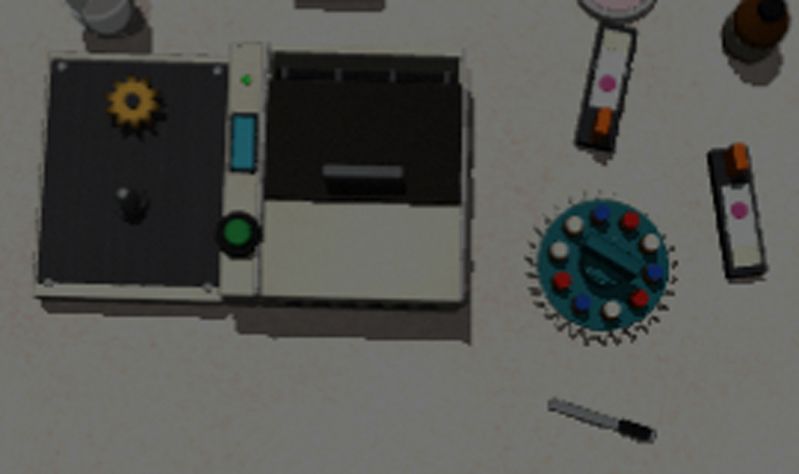

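The carriers, carousel and stainer come out at consistent heights (fins about 55 mm, block tops 18, shutter 93, button 105). I'll move over the stainer for a closer wrist view.

step_arm --pt "25 40 5 0 0 -0.022 1" --pt "25 40 5 0 0 -0.022 1" --pt "25 40 5 0 0 -0.022 1" --pt "25 40 5 0 0 -0.022 1" --pt "25 40 5 0 0 -0.022 1" --pt "25 40 5 0 0 -0.022 1" --pt "25 40 5 0 0 -0.022 1" --pt "25 40 5 0 0 -0.022 1" --pt "25 40 5 0 0 -0.022 1" --pt "25 40 5 0 0 -0.022 1" --pt "25 40 5 0 0 -0.022 1" --pt "25 40 5 0 0 -0.022 1" --pt "25 40 5 0 0 -0.022 1" --pt "25 40 5 0 0 -0.022 1" --pt "25 40 5 0 0 -0.022 1" --pt "0 30 0 0 0 0 1" --pt "0 0 0 0 0 0 1" --pt "0 0 0 0 0 0 1"

```text
clock: 1.95
tool_pos: [0.577, 0.0388, 0.2826]
eef_rot: [1.0, 0.001, -0.001, 0.0]
contact_force: [0.6, -1.0, -0.9]
opening: 0.004
finger_force: 0.0
```

Run:
```python
from h import *
im,d=snap('wrist','w1'); cv2.imwrite('pics/w1b.png',cv2.resize(im,(800,600))); s=r.get_state(); print(s['tool_pos'],s['q'],np.round(r.get_calibration('wrist')['intrinsics'],1).tolist(),r.get_calibration('wrist')['dist_coeffs'])
```

```text
[0.57698604 0.0373029  0.28273588] [-0.09175481  0.54018011 -0.0892779   1.61444275  0.05640135  0.9906353
 -1.77133352] [[345.3, 0.0, 315.5], [0.0, 345.3, 240.0], [0.0, 0.0, 1.0]] [0.00068728 0.         0.         0.         0.        ]
```

View pics/w1b.png

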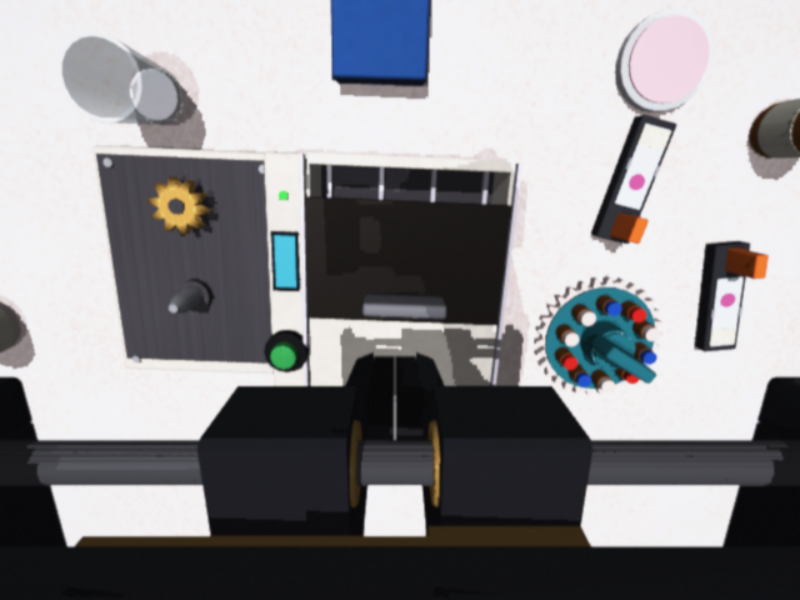

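The wrist view shows the pinion at (178,206), the spindle tip at about (178,306) and the button at (285,352). The grip bar is at (404,306), the far wall's top edge at row 160, and the bay's right outer edge at column 515. Next I'll fit the stainer frame.

```bash
cat > fit.py <<'E'
from h import *
z=load('w1'); c=cloud(z); im=z['im']; hsv=cv2.cvtColor(im,cv2.COLOR_BGR2HSV)
x,y,h=c[...,0],c[...,1],c[...,2]
m=(h>.079)&(h<.089)&(x>.42)&(x<.72)&(y>-.2)&(y<.3)
def robust(a,b):
    for _ in range(5):
        p=np.polyfit(a,b,1); e=b-np.polyval(p,a); k=abs(e)<max(.001,2*np.median(abs(e))); a,b=a[k],b[k]
    return p,len(a),e.std()
# far edge: topmost mask pixel per column ; sides: leftmost/rightmost per row
far=[];L=[];Rr=[]
for u in range(215,410):
    r_=np.where(m[100:300,u])[0]
    if len(r_): far.append(c[100+r_[0],u])
for v in range(140,250):
    q=np.where(m[v,190:430])[0]
    if len(q): L.append(c[v,190+q[0]]); Rr.append(c[v,190+q[-1]])
far,L,Rr=map(np.array,(far,L,Rr))
pf=robust(far[:,1],far[:,0]); pl=robust(L[:,0],L[:,1]); pr=robust(Rr[:,0],Rr[:,1])
print('far',pf,'L',pl,'R',pr,'width at x=.6',np.polyval(pl[0],.6)-np.polyval(pr[0],.6))
g=(hsv[...,0]>15)&(hsv[...,0]<32)&(hsv[...,1]>120)&(hsv[...,2]>80)&(x>.55)&(x<.7)&(y>.15)&(y<.3)
vu=np.argwhere(g); (cu,r_),rad=cv2.minEnclosingCircle(vu[:,::-1].astype(np.float32)),0
print('pinion px',cu,r_,'world@58',atz(z,[cu],.058),'depth med',np.median(c[g],0))
s=(h>.0)&(abs(x-.53)<.03)&(abs(y-.234)<.03); t=h[s].max(); print('spindle zmax',t,'top pts',c[s&(h>t-.004)].mean(0),(s&(h>t-.004)).sum())
b=(hsv[...,0]>45)&(hsv[...,0]<75)&(hsv[...,1]>120)&(x<.53)&(y>.1)&(y<.17); print('btn',np.median(c[b],0),b.sum())
gb=(h>.110)&(abs(x-.5365)<.03)&(abs(y-.028)<.05); print('grip',c[gb].mean(0),c[gb].min(0),c[gb].max(0))
E
python3 fit.py
```

```text
far (array([0.04037455, 0.65993459]), 170, np.float64(0.0002885329123079859)) L (array([-0.04099097,  0.17422662]), 102, np.float64(0.0004303885402084274)) R (array([-0.0402959 , -0.03420228]), 45, np.float64(0.00023209994112540793)) width at x=.6 0.20801186140037917
pinion px (142.59091186523438, 162.31817626953125) 24.088869094848633 world@58 [[0.62181262 0.23543053 0.058     ]] depth med [0.61983177 0.23681959 0.05691484]
spindle zmax 0.08452568240691949 top pts [0.53060487 0.24077198 0.08270483] 58
btn [0.49249246 0.13835206 0.10464029] 403
grip [0.54178753 0.03150437 0.12254814] [ 0.53316957 -0.00368383  0.11016426] [0.56647542 0.0657559  0.37284216]
```

Stainer frame: yaw -0.040, origin about (0.552, 0.140). The spindle and pinion agree to 2 mm. I'll go down behind the grip bar and push the shutter open with shut fingers.

step_arm --pt "0 -6 -20 0 0 -0.04 1" --pt "0 0 -20 0 0 0 1" --pt "0 0 -20 0 0 0 1" --pt "0 0 -20 0 0 0 1" --pt "0 0 -20 0 0 0 1" --pt "0 0 -20 0 0 0 1" --pt "0 0 -20 0 0 0 1" --pt "0 0 -20 0 0 0 1" --pt "0 0 -20 0 0 0 1" --pt "0 0 0 0 0 0 1" --pt "-10 0.4 0 0 0 0 1" --pt "-10 0.4 0 0 0 0 1" --pt "-10 0.4 0 0 0 0 1" --pt "-10 0.4 0 0 0 0 1" --pt "-10 0.4 0 0 0 0 1" --pt "-10 0.4 0 0 0 0 1"

```text
clock: 3.6
tool_pos: [0.5168, 0.0349, 0.1033]
eef_rot: [1.0, -0.02, 0.0, 0.0]
contact_force: [-0.8, -1.0, 0.6]
opening: 0.007
finger_force: 0.0
```

step_arm --pt "-10 0.4 0 0 0 0 1" --pt "-10 0.4 0 0 0 0 1" --pt "-10 0.4 0 0 0 0 1" --pt "-5 0.2 0 0 0 0 1" --pt "-5 0.2 0 0 0 0 1" --pt "0 0 0 0 0 0 1"

```text
clock: 4.2
tool_pos: [0.4768, 0.0367, 0.103]
eef_rot: [1.0, -0.02, -0.0, 0.0]
contact_force: [0.9, 0.2, 0.2]
opening: 0.002
finger_force: 0.0
```

step_arm --pt "-4 0.2 0 0 0 0 1" --pt "-4 0.2 0 0 0 0 1" --pt "-3 0.1 0 0 0 0 1" --pt "-3 0.1 0 0 0 0 1" --pt "0 0 0 0 0 0 1"

```text
clock: 4.7
tool_pos: [0.4629, 0.0373, 0.103]
eef_rot: [1.0, -0.02, -0.0, 0.0]
contact_force: [-0.5, -0.2, 0.1]
opening: 0.006
finger_force: 0.0
```

Run:
```python
from h import *
print(r.get_state()['contact_force'])
im,d=snap('top','t1'); z=load('t1');c=cloud(z);h=c[...,2]
cv2.imwrite('pics/t1c.png',cv2.resize(im[180:310,190:460],None,fx=2.96,fy=2.96,interpolation=cv2.INTER_CUBIC))
```

```text
[-0.45364077 -0.17349579  0.0731387 ]
```

View pics/t1c.png

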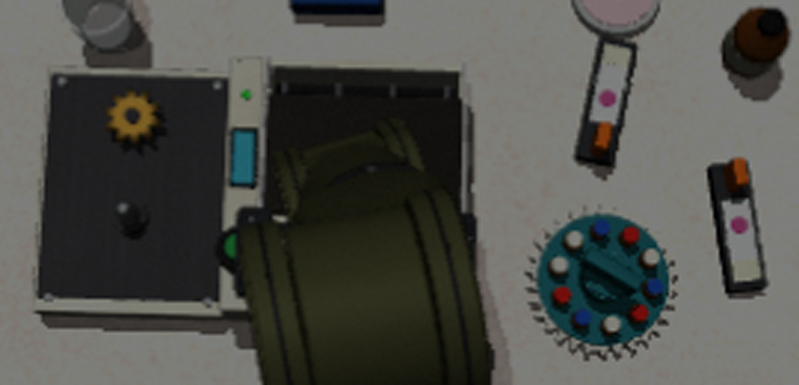

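Run:
```python
from h import *
c=cloud(load('t1')); c0=cloud(load('top0'))
for uv in [(290,215),(290,225),(340,220),(340,230)]: print(uv,np.round(c0[uv[1],uv[0]],3),np.round(c[uv[1],uv[0]],3))
snap('scene','s1'); im=load('s1')['im']; cv2.imwrite('pics/s1c.png',cv2.resize(im[150:330,200:470],None,fx=2.9,fy=2.9))
snap('wrist','w2')
```

```text
(290, 215) [0.617 0.087 0.095] [0.618 0.087 0.089]
(290, 225) [0.59  0.087 0.094] [0.591 0.087 0.092]
(340, 220) [ 0.603 -0.043  0.091] [ 0.603 -0.043  0.089]
(340, 230) [ 0.576 -0.043  0.092] [ 0.575 -0.042  0.093]
```

View pics/s1c.png

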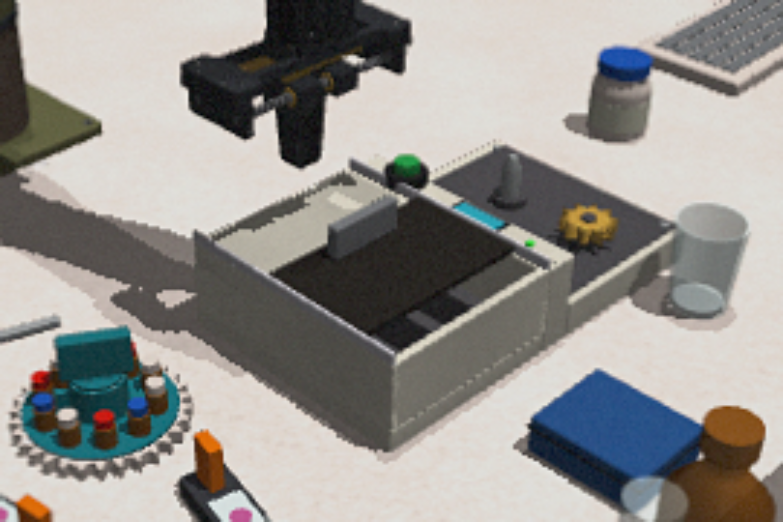

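Run:
```python
from h import *
z=load('s1');c=cloud(z)
for uv in [(303,205),(300,200),(325,230),(322,226)]: print(uv,c[uv[1],uv[0]])
d,o=ray(z,[(303,207)]); t=(.463-o[0])/d[:,0]; print(o+d*t[:,None])
z2=load('w2');print(np.round(z2['P'],3)); c=cloud(load('w2')); h=c[...,2]
for k in('w1','w2'):
  q=cloud(load(k)); g=(q[...,2]>.10)&(q[...,2]<.13)&(abs(q[...,1]-.03)<.05)&(q[...,0]>.42)&(q[...,0]<.6); print(k,g.sum(),np.round(np.percentile(q[g],[2,50,98],axis=0),3))
```

```text
(303, 205) [0.47124879 0.02781664 0.14137125]
(300, 200) [0.46946452 0.01997692 0.1571352 ]
(325, 230) [0.54394205 0.02656379 0.10461805]
(322, 226) [0.5460727  0.01388365 0.12207034]
[[0.463      0.03584133 0.12941964]]
[[-0.041  0.956  0.289  0.538]
 [-0.999 -0.039 -0.012  0.035]
 [-0.    -0.289  0.957  0.279]
 [ 0.     0.     0.     1.   ]]
w1 1050 [[ 0.535 -0.002  0.102]
 [ 0.543  0.032  0.12 ]
 [ 0.547  0.064  0.122]]
w2 4348 [[ 0.534 -0.002  0.118]
 [ 0.54   0.031  0.121]
 [ 0.546  0.064  0.122]]
```

Run:
```python
from h import *
z=load('w2');c=cloud(z)
for v in range(270,400,8): print(v,np.round(c[v,[300,316,332]],3).tolist())
im=z['im']; cv2.imwrite('pics/w2b.png',cv2.resize(im,(800,600)))
z=load('s1'); c=cloud(z)
for v in range(180,212,3): print(v,np.round(c[v,[299,303,307]],3).tolist())
```

```text
270 [[0.46, 0.047, 0.083], [0.459, 0.038, 0.083], [0.459, 0.028, 0.083]]
278 [[0.455, 0.048, 0.083], [0.454, 0.038, 0.082], [0.454, 0.028, 0.083]]
286 [[0.473, 0.044, 0.135], [0.472, 0.037, 0.134], [0.472, 0.03, 0.135]]
294 [[0.473, 0.044, 0.143], [0.473, 0.037, 0.144], [0.472, 0.03, 0.142]]
302 [[0.473, 0.044, 0.152], [0.47, 0.037, 0.145], [0.472, 0.031, 0.151]]
310 [[0.472, 0.044, 0.156], [0.466, 0.037, 0.146], [0.472, 0.031, 0.157]]
318 [[0.473, 0.043, 0.164], [0.464, 0.038, 0.148], [0.472, 0.031, 0.164]]
326 [[0.472, 0.043, 0.168], [0.46, 0.038, 0.149], [0.472, 0.031, 0.169]]
334 [[0.473, 0.043, 0.175], [0.457, 0.038, 0.15], [0.472, 0.032, 0.175]]
342 [[0.472, 0.043, 0.178], [0.354, 0.042, -0.002], [0.471, 0.032, 0.178]]
350 [[0.468, 0.043, 0.177], [0.346, 0.042, -0.001], [0.468, 0.032, 0.178]]
358 [[0.49, 0.04, 0.212], [0.49, 0.037, 0.213], [0.49, 0.033, 0.212]]
366 [[0.489, 0.04, 0.214], [0.489, 0.037, 0.214], [0.489, 0.033, 0.214]]
374 [[0.488, 0.04, 0.215], [0.487, 0.037, 0.214], [0.486, 0.033, 0.213]]
382 [[0.486, 0.04, 0.215], [0.486, 0.037, 0.215], [0.485, 0.033, 0.214]]
3
[... 252 characters left out ...]
95, 0.005, 0.215], [0.497, 0.016, 0.212]]
186 [[0.481, 0.006, 0.203], [0.494, 0.007, 0.207], [0.494, 0.018, 0.203]]
189 [[0.467, 0.02, 0.185], [0.471, 0.029, 0.183], [0.472, 0.041, 0.179]]
192 [[0.466, 0.02, 0.177], [0.473, 0.027, 0.177], [0.474, 0.039, 0.172]]
195 [[0.465, 0.021, 0.168], [0.472, 0.027, 0.168], [0.471, 0.041, 0.163]]
198 [[0.462, 0.024, 0.158], [0.472, 0.027, 0.161], [0.474, 0.038, 0.157]]
201 [[0.463, 0.023, 0.151], [0.475, 0.024, 0.155], [0.474, 0.039, 0.149]]
204 [[0.465, 0.021, 0.144], [0.472, 0.027, 0.145], [0.472, 0.041, 0.139]]
207 [[0.293, 0.187, 0.0], [0.473, 0.026, 0.138], [0.311, 0.201, 0.002]]
210 [[0.303, 0.177, -0.002], [0.313, 0.183, -0.0], [0.322, 0.19, 0.0]]
```

View pics/w2b.png

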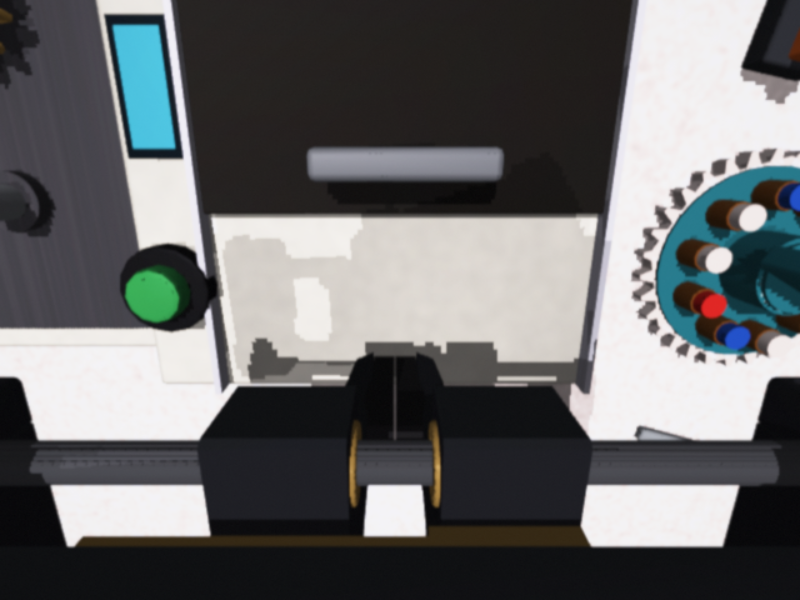

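Both cameras show the shut fingertips about 30 mm higher than the reported TCP (tips at about 0.132 with TCP at 0.103), so they passed over the bar. I'll check this offset by touching down gently on the hood, whose top measured 0.083.

step_arm --pt "0 0 -10 0 0 0 1" --pt "0 0 -10 0 0 0 1" --pt "0 0 -10 0 0 0 1" --pt "0 0 -6 0 0 0 1" --pt "0 0 0 0 0 0 1"

```text
clock: 5.35
tool_pos: [0.4626, 0.0372, 0.0658]
eef_rot: [1.0, -0.02, -0.001, 0.0]
contact_force: [0.7, 0.3, -0.7]
opening: 0.006
finger_force: 0.0
```

step_arm --pt "0 0 -2 0 0 0 1" --pt "0 0 -2 0 0 0 1" --pt "0 0 0 0 0 0 1"

```text
clock: 5.65
tool_pos: [0.4635, 0.0373, 0.063]
eef_rot: [1.0, -0.02, 0.0, 0.0]
contact_force: [-0.6, 0.4, 0.2]
opening: 0.004
finger_force: 0.0
```

step_arm --pt "0 0 -2 0 0 0 1" --pt "0 0 -2 0 0 0 1" --pt "0 0 0 0 0 0 1"

```text
clock: 5.95
tool_pos: [0.4634, 0.0373, 0.0589]
eef_rot: [1.0, -0.02, -0.0, 0.0]
contact_force: [-1.2, 0.1, 0.1]
opening: 0.007
finger_force: 0.0
```

step_arm --pt "0 0 -2 0 0 0 1" --pt "0 0 0 0 0 0 1"

```text
clock: 6.15
tool_pos: [0.4633, 0.0373, 0.0569]
eef_rot: [1.0, -0.02, -0.0, 0.0]
contact_force: [0.5, -0.1, 0.5]
opening: 0.002
finger_force: 0.0
```

step_arm --pt "0 0 -2 0 0 0 1" --pt "0 0 0 0 0 0 1"

```text
clock: 6.35
tool_pos: [0.4633, 0.0373, 0.0549]
eef_rot: [1.0, -0.02, -0.0, 0.0]
contact_force: [-1.1, -0.1, -0.5]
opening: 0.006
finger_force: 0.0
```

step_arm --pt "0 0 -2 0 0 0 1" --pt "0 0 0 0 0 0 1"

```text
clock: 6.55
tool_pos: [0.4636, 0.0373, 0.0537]
eef_rot: [1.0, -0.02, 0.0, 0.0]
contact_force: [-1.3, 0.4, 9.9]
opening: 0.004
finger_force: 4.8
```

The touch confirms it: the true tips are 30 mm behind the reported TCP (tip z = tool_pos z + 0.030). Pushing the shutter again with tips at z ≈ 0.100.

step_arm --pt "0 0 30 0 0 0 1" --pt "0 0 30 0 0 0 1" --pt "29 -1 0 0 0 0 1" --pt "29 -1 0 0 0 0 1" --pt "29 -1 0 0 0 0 1" --pt "29 -1 0 0 0 0 1" --pt "0 0 0 0 0 0 1" --pt "0 0 -20 0 0 0 1" --pt "0 0 -22 0 0 0 1" --pt "0 0 0 0 0 0 1" --pt "-10 0.4 0 0 0 0 1" --pt "-10 0.4 0 0 0 0 1" --pt "-10 0.4 0 0 0 0 1" --pt "-10 0.4 0 0 0 0 1" --pt "-10 0.4 0 0 0 0 1" --pt "-10 0.4 0 0 0 0 1" --pt "-10 0.4 0 0 0 0 1" --pt "-10 0.4 0 0 0 0 1" --pt "-10 0.4 0 0 0 0 1"

```text
clock: 8.45
tool_pos: [0.4904, 0.0371, 0.0713]
eef_rot: [1.0, -0.02, 0.002, -0.0]
contact_force: [21.4, -5.8, -9.3]
opening: 0.005
finger_force: 9.0
```

step_arm --pt "-5 0.2 0 0 0 0 1" --pt "-5 0.2 0 0 0 0 1" --pt "-3 0.1 0 0 0 0 1" --pt "0 0 0 0 0 0 1"

```text
clock: 8.85
tool_pos: [0.4915, 0.0372, 0.0719]
eef_rot: [1.0, -0.022, 0.014, -0.001]
contact_force: [25.0, -5.4, -18.2]
opening: 0.005
finger_force: 12.5
```

step_arm --pt "20 -1 0 0 0 0 1" --pt "15 -1 0 0 0 0 0.8" --pt "0 0 40 0 0 0 0.5" --pt "0 0 40 0 0 0 0.5" --pt "0 0 40 0 0 0 0.5" --pt "0 0 40 0 0 0 0.5" --pt "0 0 0 0 0 0 0.5"

```text
clock: 9.55
tool_pos: [0.5127, 0.0358, 0.2349]
eef_rot: [1.0, -0.02, 0.003, -0.001]
contact_force: [0.4, 0.5, -0.7]
opening: 0.499
finger_force: 0.0
```

Run:
```python
from h import *
snap('wrist','w3'); c=cloud(load('w3')); h=c[...,2]; s=r.get_state(); print(s['tool_pos'])
g=(h>.112)&(h<.126)&(abs(c[...,1]-.03)<.03)&(c[...,0]>.4)&(c[...,0]<.6); print(g.sum(),np.median(c[g],0))
for u in (260,316,370):
  k=[(v,)+tuple(np.round(c[v,u],3)) for v in range(40,330,20)]; print(u,[tuple(map(float,a)) for a in k])
```

```text
[0.51118964 0.03555132 0.23253769]
993 [0.47564605 0.0302537  0.12058575]
260 [(40.0, 0.688, 0.089, -0.002), (60.0, 0.655, 0.081, 0.065), (80.0, 0.646, 0.089, 0.022), (100.0, 0.626, 0.09, 0.023), (120.0, 0.607, 0.092, 0.021), (140.0, 0.586, 0.094, 0.022), (160.0, 0.565, 0.096, 0.021), (180.0, 0.551, 0.086, 0.09), (200.0, 0.532, 0.088, 0.091), (220.0, 0.513, 0.089, 0.091), (240.0, 0.493, 0.091, 0.091), (260.0, 0.473, 0.093, 0.091), (280.0, 0.448, 0.096, 0.082), (300.0, 0.522, 0.059, 0.28), (320.0, 0.516, 0.059, 0.286)]
316 [(40.0, 0.686, 0.029, -0.002), (60.0, 0.654, 0.03, 0.064), (80.0, 0.643, 0.031, 0.021), (100.0, 0.624, 0.032, 0.021), (120.0, 0.604, 0.032, 0.02), (140.0, 0.584, 0.033, 0.022), (160.0, 0.562, 0.034, 0.02), (180.0, 0.549, 0.035, 0.09), (200.0, 0.53, 0.035, 0.091), (220.0, 0.511, 0.036, 0.091), (240.0, 0.492, 0.037, 0.092), (260.0, 0.48, 0.037, 0.116), (280.0, 0.446, 0.039, 0.083), (300.0, 0.381, 0.041, -0.002), (320.0, 0.353, 0.043, -0.001)]
370 [(40.0, 0.683, -0.028, -0.001), (60.0, 0.652, -0.019, 0.063), (80.0, 0.641, -0.025, 0.021), (100.0, 0.622, -0.025, 0.021), (120.0, 0.602, -0.025, 0.022), (140.0, 0.581, -0.025, 0.022), (160.0, 0.56, -0.025, 0.022), (180.0, 0.547, -0.015, 0.092), (200.0, 0.528, -0.015, 0.09), (220.0, 0.509, -0.015, 0.091), (240.0, 0.489, -0.015, 0.089), (260.0, 0.468, -0.015, 0.09), (280.0, 0.444, -0.017, 0.083), (300.0, 0.52, 0.013, 0.28), (320.0, 0.514, 0.014, 0.285)]
```

The shutter's far edge is at S x ≈ 12, level with the hood edge, so it is fully open. Next I plan the tilt-in path in the S x-z plane with the best clearance, and move the camera over the carriers.

```bash
cat > plan.py <<'E'
import numpy as np
from scipy import ndimage as nd
# obstacle grids (1 mm) x -130..260, z 0..330
X0,Z0=-150,-20; NX,NZ=420,360
xx,zz=np.meshgrid(np.arange(NX)+X0,np.arange(NZ)+Z0,indexing='ij')
base=(zz<22)|((xx<12)&(xx>-114)&(zz>62)&(zz<92))|((xx<-36)&(zz<92))|((xx>107)&(xx<114)&(zz<84))|((xx<-60)&(xx>-84)&(zz<122))
bod=base|((xx<114)&(xx>-114)&(zz<84))|((xx<-40)&(zz<108))
D=[nd.distance_transform_edt(~o) for o in(base,bod)]
def rect(x0,x1,z0,z1,s=3):
    a=np.arange(x0,x1+.1,s);b=np.arange(z0,z1+.1,s)
    return np.vstack([np.c_[a,0*a+z0],np.c_[a,0*a+z1],np.c_[0*b+x0,b],np.c_[0*b+x1,b]])
def parts(phi,gz=45):
    c=np.vstack([rect(-60,60,0,19),rect(32,56,18,56)])
    f=rect(-9,9,-19,50); b=rect(-38,38,45,200,4)
    R=np.array([[np.cos(phi),np.sin(phi)],[-np.sin(phi),np.cos(phi)]]) # lean to +x
    return np.vstack([c,f@R.T+[44,gz]]), b@R.T+[44,gz]
def rot(p,t): # tilt fin end up
    return p@np.array([[np.cos(t),np.sin(t)],[-np.sin(t),np.cos(t)]])
xs=np.arange(-10,130,2);zs=np.arange(22,190,2);ts=np.radians(np.arange(0,62,2))
def vol(phi):
    C,B=parts(phi); V=np.zeros((len(ts),len(xs),len(zs)))
    gx,gz=np.meshgrid(xs,zs,indexing='ij')
    for i,t in enumerate(ts):
        m=np.full(gx.shape,99.)
        for P,d in((C,D[0]),(B,D[1])):
            for q in rot(P,t):
                a=np.clip(np.round(gx+q[0]-X0).astype(int),0,NX-1);b=np.clip(np.round(gz+q[1]-Z0).astype(int),0,NZ-1)
                m=np.minimum(m,d[a,b])
        V[i]=m
    return V
if __name__=='__main__':
  for ph in(0,10,20,30):
    V=vol(np.radians(ph))
    # final: theta 0, z~24 allowed from clearance; goal = theta<=4deg, z<=28
    best=None
    for c in np.arange(1,12,.5):
        l,n=nd.label(V>=c)
        st=set(np.unique(l[:,:,-1]))-{0}
        out=[]
        for i in range(4):
            s=l[i][:, :8]; k=np.isin(s,list(st))
            if k.any(): out.append((2*i,zs[np.where(k)[1].min()],c))
        if out: best=out[0]; print(ph,best)
E
python3 plan.py
```

```text
0 (0, np.int64(22), np.float64(1.0))
0 (0, np.int64(24), np.float64(1.5))
0 (0, np.int64(24), np.float64(2.0))
0 (0, np.int64(24), np.float64(2.5))
0 (0, np.int64(24), np.float64(3.0))
0 (0, np.int64(26), np.float64(3.5))
0 (0, np.int64(26), np.float64(4.0))
0 (0, np.int64(26), np.float64(4.5))
0 (0, np.int64(26), np.float64(5.0))
10 (0, np.int64(22), np.float64(1.0))
10 (0, np.int64(24), np.float64(1.5))
10 (0, np.int64(24), np.float64(2.0))
10 (0, np.int64(24), np.float64(2.5))
10 (0, np.int64(24), np.float64(3.0))
10 (0, np.int64(26), np.float64(3.5))
10 (0, np.int64(26), np.float64(4.0))
10 (0, np.int64(26), np.float64(4.5))
10 (0, np.int64(26), np.float64(5.0))
20 (0, np.int64(22), np.float64(1.0))
20 (0, np.int64(24), np.float64(1.5))
20 (0, np.int64(24), np.float64(2.0))
20 (0, np.int64(24), np.float64(2.5))
20 (0, np.int64(24), np.float64(3.0))
20 (0, np.int64(26), np.float64(3.5))
20 (0, np.int64(26), np.float64(4.0))
20 (0, np.int64(26), np.float64(4.5))
20 (0, np.int64(26), np.float64(5.0))
30 (0, np.int64(22), np.float64(1.0))
30 (0, np.int64(24), np.float64(1.5))
30 (0, np.int64(24), np.float64(2.0))
30 (0, np.int64(24), np.float64(2.5))
30 (0, np.int64(24), np.float64(3.0))
30 (0, np.int64(26), np.float64(3.5))
30 (0, np.int64(26), np.float64(4.0))
30 (0, np.int64(26), np.float64(4.5))
30 (0, np.int64(26), np.float64(5.0))
```

step_arm --pt "0 -40 4 0 0 0 0.5" --pt "0 -40 4 0 0 0 0.5" --pt "0 -40 4 0 0 0 0.5" --pt "0 -40 4 0 0 0 0.5" --pt "0 -40 4 0 0 0 0.5" --pt "0 -40 4 0 0 0 0.5" --pt "0 -40 4 0 0 0 0.5" --pt "0 0 0 0 0 0 0.5" --pt "0 0 0 0 0 0 0.5"

```text
clock: 10.5
tool_pos: [0.5094, -0.2445, 0.2569]
eef_rot: [1.0, -0.021, -0.002, -0.001]
contact_force: [0.3, 0.9, 0.2]
opening: 0.499
finger_force: 0.0
```

Run:
```python
from h import *
im,d=snap('wrist','w4'); cv2.imwrite('pics/w4b.png',cv2.resize(im,(800,600))); print(r.get_state()['tool_pos'])
```

```text
[ 0.50999241 -0.24301512  0.25712963]
```

View pics/w4b.png

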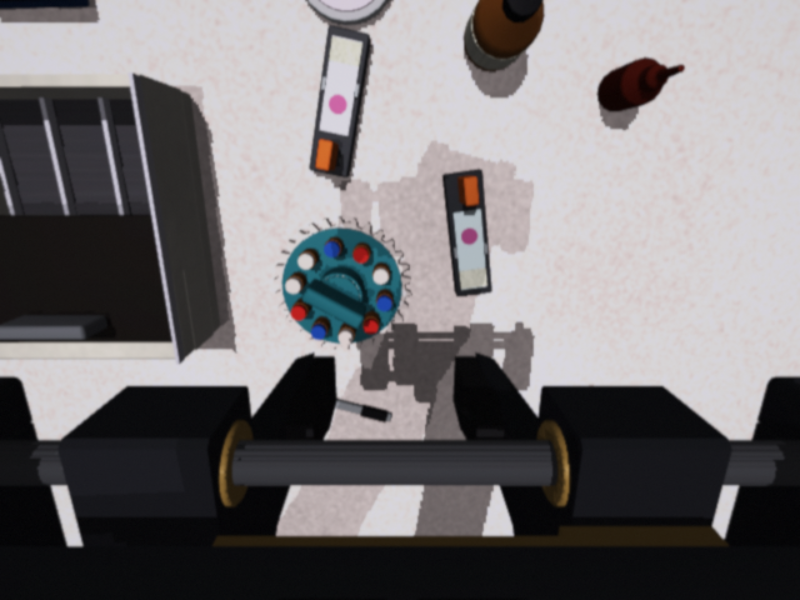

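Carrier B's fin is at (470,190) and its tail at (473,293). Carrier A's fin is at (325,155) and its tail at (350,35). The carousel handle runs from (308,283) to (365,315). I'll work out their poses by image code and the insertion path for φ=0.

```bash
cat > meas.py <<'E'
from h import *
def carriers(f,bx=(.4,.75,-.5,-.1),verbose=True):
    z=load(f); c=cloud(z); hsv=cv2.cvtColor(z['im'],cv2.COLOR_BGR2HSV); x,y,h=np.moveaxis(c,-1,0)
    box=(x>bx[0])&(x<bx[1])&(y>bx[2])&(y<bx[3])
    o=((hsv[...,0]<16)&(hsv[...,1]>170)&(hsv[...,2]>60)&(h>.05)&(h<.062)&box)
    n,l,st,ce=cv2.connectedComponentsWithStats(o.astype(np.uint8)); out=[]
    for i in range(1,n):
        if st[i,4]<25: continue
        t=c[l==i]; fc=t.mean(0)
        near=(np.hypot(x-fc[0],y-fc[1])<.13)&(h>.012)&(h<.024)
        nn,ll,s2,_=cv2.connectedComponentsWithStats(near.astype(np.uint8))
        # component nearest to fin
        k=min(range(1,nn),key=lambda j:1 if s2[j,4]<300 else np.min(np.hypot(*(c[ll==j][:,:2]-fc[:2]).T)))
        b=c[ll==k]; (cx,cy),(w,hh),a=cv2.minAreaRect((b[:,:2]*1000).astype(np.float32))
        bp=cv2.boxPoints(((cx,cy),(w,hh),a)); e=[bp[1]-bp[0],bp[2]-bp[1]]; L=max(e,key=np.linalg.norm)
        yaw=np.arctan2(L[1],L[0]); ctr=np.array([cx,cy])/1000
        if np.dot([np.cos(yaw),np.sin(yaw)],fc[:2]-ctr)<0: yaw+=np.pi
        d=np.array([np.cos(yaw),np.sin(yaw)]); lat=np.cross(d,fc[:2]-ctr)
        print('fin top',np.round(fc,4),len(t),'rect',np.round([cx,cy,w,hh],1),'yaw',round(yaw,4),'fin from ctr along',round(d@(fc[:2]-ctr),4),'lat',round(float(lat),4),'pred fin',np.round(ctr+.044*d,4))
        out.append((ctr,yaw,fc))
    return out
def carousel(f,g=(.46,-.185)):
    z=load(f); c=cloud(z); x,y,h=np.moveaxis(c,-1,0)
    t=(np.hypot(x-g[0],y-g[1])<.05)&(h>.074)&(h<.09); p=c[t]; q=(p[:,:2]*1000).astype(np.float32)
    print('handle top',p.mean(0),len(p),cv2.minAreaRect(q))
    rim=(np.hypot(x-g[0],y-g[1])<.09)&(h>.005)&(h<.02); q=(c[rim][:,:2]*1000).astype(np.float32); print('rim circ',cv2.minEnclosingCircle(q))
E
cat > path.py <<'E'
from plan import *
from collections import deque
import heapq
V=vol(0.)
l,n=nd.label(V>=4)
# dijkstra from top (theta 44, high) to theta 0, z<=26 , cost penalises low clearance
goal=None; s=(22,int((70-xs[0])/2),len(zs)-1)
if V[s]<4: print('start',V[s])
pq=[(0,s)];dist={s:0};prev={}
while pq:
    d,u=heapq.heappop(pq)
    if d>dist[u]: continue
    if u[0]==0 and zs[u[2]]<=26 and xs[u[1]]==36: goal=u;break
    for dt in(-1,0,1):
        for dx in(-1,0,1):
            for dz in(-1,0,1):
                w=(u[0]+dt,u[1]+dx,u[2]+dz)
                if min(w)<0 or w[0]>=len(ts) or w[1]>=len(xs) or w[2]>=len(zs) or V[w]<2.5: continue
                nd_=d+(abs(dt)+abs(dx)+abs(dz)+.01)*(1+30/V[w]**2)
                if nd_<dist.get(w,1e9): dist[w]=nd_;prev[w]=u;heapq.heappush(pq,(nd_,w))
p=[goal]
while p[-1] in prev:p.append(prev[p[-1]])
p=p[::-1]
print([(2*a,int(xs[b]),int(zs[c]),round(float(V[a,b,c]),1)) for a,b,c in p][::3], len(p), round(min(V[q] for q in p[:-3]),1))
E
python3 - <<'E'
from meas import *
carriers('w4'); carousel('w4')
E
python3 path.py
```

```text
fin top [ 0.5974 -0.1888  0.0546] 276 rect [ 640.4 -198.8   36.5  120.3] yaw 2.9026 fin from ctr along 0.0442 lat 0.0005 pred fin [ 0.5977 -0.1884]
fin top [ 0.5631 -0.3104  0.0546] 263 rect [ 519.  -315.3  120.1   36.3] yaw 0.0991 fin from ctr along 0.0443 lat 0.0005 pred fin [ 0.5628 -0.311 ]
handle top [ 0.47297269 -0.18892813  0.08026995] 695 ((471.506591796875, -188.52581787109375), (55.56486892700195, 15.115193367004395), 58.336368560791016)
rim circ ((471.41033935546875, -188.39015197753906), 70.31950378417969)
[(44, 70, 188, 57.3), (44, 76, 182, 53.7), (44, 78, 176, 49.2), (44, 78, 170, 44.1), (44, 78, 164, 39.2), (44, 78, 158, 34.7), (44, 78, 152, 30.4), (44, 78, 146, 26.6), (44, 78, 140, 22.2), (44, 78, 134, 17.7), (44, 78, 128, 13.6), (44, 78, 122, 11.2), (44, 78, 116, 11.0), (44, 78, 110, 11.0), (44, 78, 104, 11.0), (44, 78, 98, 11.0), (44, 78, 92, 11.0), (44, 78, 86, 12.1), (44, 78, 80, 15.6), (40, 76, 74, 13.5), (38, 72, 70, 12.0), (36, 66, 66, 10.0), (34, 62, 64, 8.5), (32, 58, 62, 7.1), (30, 52, 58, 5.8), (24, 46, 52, 5.8), (18, 44, 46, 6.0), (12, 42, 42, 7.0), (6, 38, 38, 8.9), (0, 36, 32, 11.0), (0, 36, 26, 5.0)] 91 5.1
```

The measurements are good: 120×36 mm footprints, heights right, fin offset 44 mm. Path clearance is at least 5 mm with the tool square to the carrier. With the 30 mm offset, the reported TCP sits at about (44, -3) in carrier axes. I'll grasp carrier B.

step_arm --pt "18 -23 -20 0 0 0.047 0.4" --pt "18 -23 -20 0 0 0.047 0.4" --pt "17 -22 -20 0 0 0.046 0.4" --pt "0 0 -30 0 0 0 0.4" --pt "0 0 -30 0 0 0 0.4" --pt "0 0 -30 0 0 0 0.4" --pt "0 0 -30 0 0 0 0.4" --pt "0 0 -30 0 0 0 0.4" --pt "0 0 -20 0 0 0 0.4" --pt "0 0 -15 0 0 0 0.4" --pt "0 0 -10 0 0 0 0.4" --pt "0 0 0 0 0 0 0.4" --pt "0 0 0 0 0 0 0.4" --force 40

```text
clock: 11.85
tool_pos: [0.565, -0.3124, 0.0046]
eef_rot: [0.999, 0.05, 0.0, 0.0]
contact_force: [0.1, -0.2, 0.5]
opening: 0.603
finger_force: 0.0
```

step_arm --pt "-2 1.5 -7 0 0 0 0.4" --pt "0 0 0 0 0 0 0.4" --pt "0 0 0 0 0 0 1" --pt "0 0 0 0 0 0 1" --pt "0 0 0 0 0 0 1" --pt "0 0 0 0 0 0 1" --pt "0 0 0 0 0 0 1" --pt "0 0 0 0 0 0 1"

```text
clock: 12.65
tool_pos: [0.5625, -0.3112, -0.0029]
eef_rot: [0.999, 0.05, 0.0, 0.0]
contact_force: [0.6, -1.4, 0.2]
opening: 0.131
finger_force: 40.0
```

step_arm --pt "0 0 20 0 0 0 1" --pt "0 0 30 0 0 0 1" --pt "0 0 30 0 0 0 1" --pt "0 0 30 0 0 0 1" --pt "0 0 40 0 0 0 1" --pt "0 0 40 0 0 0 1" --pt "0 0 0 0 0 0 1" --pt "0 0 0 0 0 0 1"

```text
clock: 13.45
tool_pos: [0.5626, -0.3113, 0.1877]
eef_rot: [0.999, 0.05, 0.001, 0.0]
contact_force: [-0.9, 1.0, -1.1]
opening: 0.135
finger_force: 40.0
```

Run:
```python
from h import *
im,d=snap('scene','s2'); cv2.imwrite('pics/s2c.png',cv2.resize(im[60:360,100:420],None,fx=1.9,fy=1.9)); s=r.get_state(); print(s['tool_pos'],s['opening'],s['finger_force'],s['moment'])
```

```text
[ 0.56165763 -0.31080332  0.18631171] 0.12898798496969313 39.99984947964549 [-0.00468835  0.02944066 -0.02949546]
```

View pics/s2c.png

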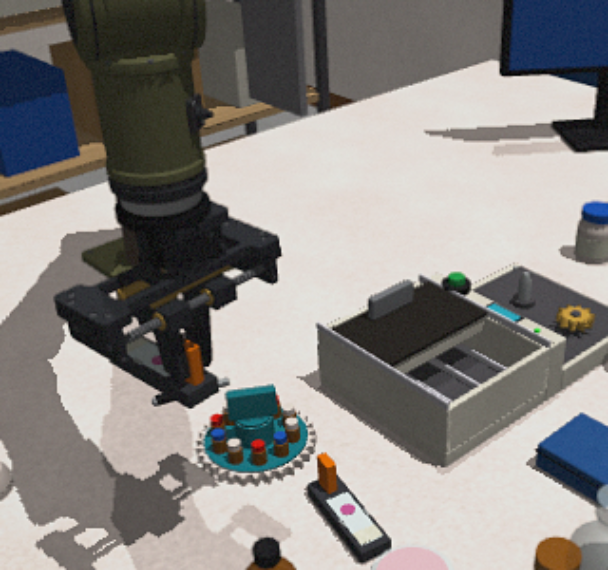

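The carrier is held level (scene crop: held fin at (193,360), the other carrier at (345,505)). Before inserting I check the lanes against the ribs seen in w3.

Run:
```python
from h import *
c=cloud(load('w3')).reshape(-1,3); yaw=-.0405; ex=np.array([np.cos(yaw),np.sin(yaw)]); ey=np.array([-ex[1],ex[0]])
S=np.c_[(c[:,:2]-[.552,.140])@ex,(c[:,:2]-[.552,.140])@ey]*1000
k=(S[:,0]>15)&(S[:,0]<105)&(c[:,2]>.029)&(c[:,2]<.036)
h,e=np.histogram(S[k,1],bins=np.arange(-200,-20,1.))
print([(float(e[i]),int(h[i])) for i in range(len(h)) if h[i]>8])
k=(c[:,2]>.079)&(c[:,2]<.089)&(S[:,0]>20)&(S[:,0]<130)&(S[:,1]<30)&(S[:,1]>-215)
h,e=np.histogram(S[k,1],bins=np.arange(-215,30,2.)); print('walls',[(float(e[i]),int(h[i])) for i in range(len(h)) if h[i]>25])
k=k&(S[:,1]>-180)&(S[:,1]<-30); print('farwall x',np.percentile(S[k,0],[2,50,98]),k.sum())
```

```text
[(-194.0, 128), (-193.0, 21), (-187.0, 24), (-186.0, 86), (-185.0, 86), (-184.0, 87), (-183.0, 100), (-137.0, 22), (-136.0, 87), (-135.0, 90), (-134.0, 87), (-133.0, 75), (-87.0, 41), (-86.0, 88), (-85.0, 91), (-84.0, 83), (-83.0, 59), (-37.0, 59), (-36.0, 85), (-35.0, 95), (-34.0, 82), (-33.0, 64), (-26.0, 120)]
walls [(-197.0, 378), (-195.0, 326), (-193.0, 48), (-191.0, 28), (-189.0, 30), (-185.0, 27), (-183.0, 27), (-181.0, 26), (-179.0, 31), (-177.0, 27), (-175.0, 28), (-173.0, 29), (-171.0, 28), (-167.0, 30), (-165.0, 30), (-161.0, 30), (-159.0, 28), (-155.0, 34), (-151.0, 28), (-149.0, 31), (-143.0, 31), (-139.0, 29), (-137.0, 29), (-133.0, 30), (-131.0, 29), (-127.0, 34), (-121.0, 35), (-115.0, 36), (-109.0, 35), (-103.0, 35), (-97.0, 36), (-91.0, 33), (-87.0, 28), (-85.0, 31), (-81.0, 31), (-79.0, 29), (-75.0, 29), (-73.0, 29), (-69.0, 32), (-67.0, 27), (-65.0, 27), (-63.0, 30), (-61.0, 27), (-59.0, 28), (-57.0, 31), (-53.0, 30), (-51.0, 28), (-49.0, 26), (-47.0, 29), (-45.0, 31), (-41.0, 28), (-39.0, 29), (-37.0, 26), (-35.0, 28), (-33.0, 31), (-29.0, 28), (-27.0, 175), (-25.0, 253), (-23.0, 288), (-17.0, 211), (-15.0, 257), (-13.0, 259), (-11.0, 251), (-9.0, 257), (-7.0, 264), (-5.0, 252), (-3.0, 247), (-1.0, 254), (1.0, 248), (3.0, 251), (5.0, 251), (7.0, 247), (9.0, 213), (11.0, 108)]
farwall x [105.85212791 109.75385755 113.94144889] 2092
```

The ribs and walls match S to within 1 mm with origin (0.552, 0.140) and yaw -0.0405. I'll carry B over the bay and tilt it 44°.

step_arm --pt "12 42 3 0 0 -0.0176 1" --pt "12 42 3 0 0 -0.0176 1" --pt "12 42 3 0 0 -0.0176 1" --pt "12 42 3 0 0 -0.0176 1" --pt "12 42 3 0 0 -0.0176 1" --pt "12 42 3 0 0 -0.0176 1" --pt "12 42 3 0 0 -0.0176 1" --pt "12 42 3 0 0 -0.0176 1" --pt "0 0 0 0 0 0 1" --pt "0 0 0 -0.005 -0.128 0 1" --pt "0 0 0 -0.005 -0.128 0 1" --pt "0 0 0 -0.005 -0.128 0 1" --pt "0 0 0 -0.005 -0.128 0 1" --pt "0 0 0 -0.005 -0.128 0 1" --pt "0 0 0 -0.005 -0.128 0 1" --pt "0 0 0 0 0 0 1" --pt "0 0 0 0 0 0 1"

```text
clock: 15.2
tool_pos: [0.6699, 0.0217, 0.2285]
eef_rot: [0.964, -0.022, 0.264, 0.013]
contact_force: [-0.4, 0.0, -1.3]
opening: 0.133
finger_force: 40.0
```

```bash
cat > st.py <<'E'
from h import *
def st():
    s=r.get_state(); Rm=R.from_quat(s['eef_rot']).as_matrix(); yaw=-.0405
    ex=np.array([np.cos(yaw),np.sin(yaw),0]);ey=np.array([-ex[1],ex[0],0]); p=(s['tool_pos']-[.552,.14,0])
    up=-Rm[:,2]; th=np.degrees(np.arctan2(-up@ex,up[2])); roll=np.degrees(np.arctan2(up@ey,up[2]))
    print('S P',np.round([p@ex*1e3,p@ey*1e3,p[2]*1e3],1),'tilt',round(th,1),'roll',round(roll,1),'toolx yaw in S',round(np.arctan2(Rm[:,0]@ey,Rm[:,0]@ex),3),'W',np.round(s['tool_pos'],4),'F',np.round(s['contact_force'],1),'open',round(float(s['opening']),3),'q',np.round(s['q'],2))
if __name__=='__main__': st()
E
python3 st.py
python3 - <<'E'
from h import *
im,d=snap('scene','s3'); cv2.imwrite('pics/s3c.png',cv2.resize(im[60:360,160:480],None,fx=1.9,fy=1.9))
E
```

```text
S P [ 122.6 -113.5  228.5] tilt 30.6 roll 1.1 toolx yaw in S -0.0 W [0.6699 0.0217 0.2285] F [-0.4  0.  -1.3] open 0.133 q [-0.27  0.57  0.16  2.01  0.59  0.06 -2.35]
```

View pics/s3c.png

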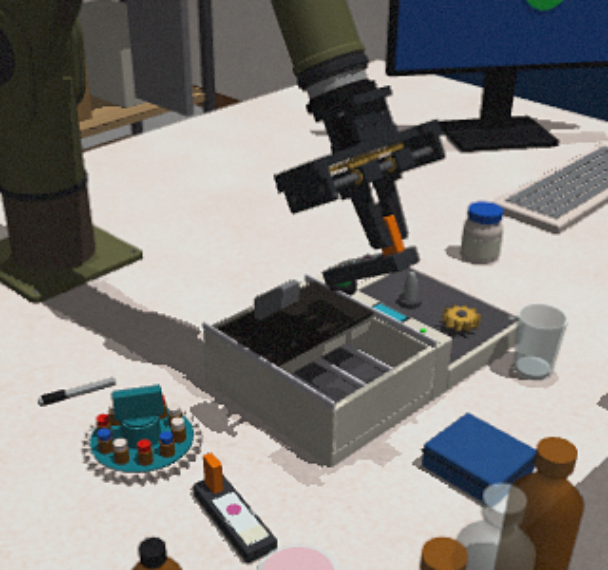

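Joint 6 is at its lower limit, so the tool can only tilt about 30° at this spot. I'll set B down on free bench and regrip its fin with the tool leaning about 25° the other way, so the tool needs less tilt at the bay.

step_arm --pt "0 0 0 0.01 0.1335 0 1" --pt "0 0 0 0.01 0.1335 0 1" --pt "0 0 0 0.01 0.1335 0 1" --pt "0 0 0 0.01 0.1335 0 1" --pt "-18 -40 -8 0 0 0 1" --pt "-18 -40 -8 0 0 0 1" --pt "-18 -40 -8 0 0 0 1" --pt "-18 -40 -8 0 0 0 1" --pt "-18 -40 -8 0 0 0 1" --pt "-18 -40 -8 0 0 0 1" --pt "-18 -40 -8 0 0 0 1" --pt "-18 -40 -8 0 0 0 1" --pt "-18 -40 -8 0 0 0 1" --pt "0 0 0 0 0 0 1" --pt "0 0 0 0 0 0 1"

```text
clock: 16.75
tool_pos: [0.5096, -0.3402, 0.15]
eef_rot: [0.999, -0.025, 0.048, 0.006]
contact_force: [1.0, 0.2, -0.2]
opening: 0.132
finger_force: 40.0
```

```bash
python3 st.py
python3 - <<'E'
from plan import *
V=vol(np.radians(25)); 
for c in (4,4.5,5,5.5,6):
    l,n=nd.label(V>=c); st=set(np.unique(l[:,:,-1]))-{0}; print(c,np.isin(l[0][:,:8],list(st)).any())
P=[(44,78,130),(44,78,110),(44,78,90),(44,78,80),(40,76,74),(38,72,70),(36,66,66),(34,62,64),(32,58,62),(30,52,58),(24,46,52),(18,44,46),(12,42,42),(6,38,38),(0,36,30),(0,36,24)]
print([(p,round(float(V[p[0]//2,list(xs).index(p[1]),list(zs).index(p[2])]),1)) for p in P])
E
```

```text
S P [ -22.9 -481.5  150. ] tilt 5.5 roll 0.6 toolx yaw in S -0.008 W [ 0.5096 -0.3402  0.15  ] F [ 1.   0.2 -0.2] open 0.132 q [ 0.79  0.74 -0.45  1.75  0.44  0.66 -1.5 ]
4 True
4.5 True
5 True
5.5 False
6 False
[((44, 78, 130), 14.9), ((44, 78, 110), 11.0), ((44, 78, 90), 11.0), ((44, 78, 80), 15.6), ((40, 76, 74), 13.5), ((38, 72, 70), 12.0), ((36, 66, 66), 10.0), ((34, 62, 64), 8.5), ((32, 58, 62), 7.1), ((30, 52, 58), 5.8), ((24, 46, 52), 5.8), ((18, 44, 46), 6.0), ((12, 42, 42), 7.0), ((6, 38, 38), 8.9), ((0, 36, 30), 9.0), ((0, 36, 24), 3.0)]
```

step_arm --pt "0 0 -30 0.01 0.096 0 1" --pt "0 0 -30 0 0 0 1" --pt "0 0 -30 0 0 0 1" --pt "0 0 -30 0 0 0 1" --pt "0 0 -15 0 0 0 1" --pt "0 0 0 0 0 0 1" --pt "0 0 0 0 0 0 1"

```text
clock: 17.45
tool_pos: [0.5122, -0.3387, 0.0169]
eef_rot: [1.0, -0.022, 0.001, 0.003]
contact_force: [0.3, -0.8, -0.3]
opening: 0.133
finger_force: 40.0
```

```bash
python3 st.py
```

```text
S P [ -20.4 -479.9   16.9] tilt 0.1 roll 0.4 toolx yaw in S -0.004 W [ 0.5122 -0.3387  0.0169] F [ 0.3 -0.8 -0.3] open 0.133 q [ 0.69  0.95 -0.33  1.72  0.54  0.55 -1.59]
```

step_arm --pt "0 0 -9 0.007 0 0 1" --pt "0 0 -9 0 0 0 1" --pt "0 0 0 0 0 0 1" --pt "0 0 0 0 0 0 0.4" --pt "0 0 0 0 0 0 0.4" --pt "0 0 0 0 0 0 0.4" --pt "0 0 0 0 0 0 0.4" --pt "-5.2 0.2 1.2 0.005 0.109 0 0.4" --pt "-5.2 0.2 1.2 0.005 0.109 0 0.4" --pt "-5.2 0.2 1.2 0.005 0.109 0 0.4" --pt "-5.2 0.2 1.2 0.005 0.109 0 0.4" --pt "0 0 0 0 0 0 0.4" --pt "0 0 0 0 0 0 0.4" --pt "0 0 0 0 0 0 0.4"

```text
clock: 18.85
tool_pos: [0.4893, -0.3392, 0.0033]
eef_rot: [0.976, -0.023, -0.216, -0.005]
contact_force: [-0.2, 0.2, 1.0]
opening: 0.601
finger_force: 0.0
```

```bash
python3 st.py
python3 - <<'E'
from meas import *
snap('scene','s4'); snap('top','t4'); z=load('s4'); c=cloud(z); carriers('s4',(.4,.62,-.45,-.27)); carriers('t4',(.4,.62,-.45,-.27))
E
```

```text
S P [ -43.3 -481.4    3.3] tilt -24.9 roll -0.1 toolx yaw in S -0.006 W [ 0.4893 -0.3392  0.0033] F [-0.2  0.2  1. ] open 0.601 q [ 0.57  1.13 -0.3   1.33  0.44  1.18 -1.51]
```

step_arm --pt "2 1 -1.5 0 0 0 0.4" --pt "0 0 0 0 0 0 1" --pt "0 0 0 0 0 0 1" --pt "0 0 0 0 0 0 1" --pt "0 0 0 0 0 0 1" --pt "0 0 0 0 0 0 1" --pt "0 0 0 0 0 0 1" --pt "0 0 20 0 0 0 1" --pt "0 0 30 0 0 0 1" --pt "0 0 40 0 0 0 1" --pt "0 0 40 0 0 0 1" --pt "0 0 40 0 0 0 1" --pt "0 0 0 0 0 0 1" --pt "0 0 0 0 0 0 1" --force 45

```text
clock: 20.35
tool_pos: [0.4929, -0.3378, 0.1733]
eef_rot: [0.976, -0.022, -0.215, -0.005]
contact_force: [-0.2, -0.7, -2.1]
opening: 0.134
finger_force: 45.0
```

```bash
python3 st.py
```

```text
S P [ -39.7 -479.8  173.3] tilt -24.8 roll -0.1 toolx yaw in S -0.006 W [ 0.4929 -0.3378  0.1733] F [-0.2 -0.7 -2.1] open 0.134 q [ 0.58  0.92 -0.33  1.26  0.38  1.44 -1.43]
```

step_arm --pt "15 36.4 2 0 0 0 1" --pt "15 36.4 2 0 0 0 1" --pt "15 36.4 2 0 0 0 1" --pt "15 36.4 2 0 0 0 1" --pt "15 36.4 2 0 0 0 1" --pt "15 36.4 2 0 0 0 1" --pt "15 36.4 2 0 0 0 1" --pt "15 36.4 2 0 0 0 1" --pt "14 36.4 2 0 0 0 1" --pt "14 36.4 2 0 0 0 1" --pt "0 0 0 0 0 0 1" --pt "0 0 0 -0.005 -0.128 0 1" --pt "0 0 0 -0.005 -0.128 0 1" --pt "0 0 0 -0.005 -0.128 0 1" --pt "0 0 0 -0.005 -0.128 0 1" --pt "0 0 0 -0.005 -0.128 0 1" --pt "0 0 0 -0.005 -0.128 0 1" --pt "0 0 0 0 0 0 1" --pt "0 0 0 0 0 0 1"

```text
clock: 22.25
tool_pos: [0.6396, 0.0252, 0.1904]
eef_rot: [0.987, -0.022, 0.159, 0.003]
contact_force: [1.3, 0.8, -0.2]
opening: 0.129
finger_force: 45.0
```

```bash
python3 st.py
python3 - <<'E'
from h import *
im,d=snap('scene','s5'); cv2.imwrite('pics/s5c.png',cv2.resize(im[60:300,200:440],None,fx=2.4,fy=2.4))
E
```

```text
S P [  92.2 -111.1  190.4] tilt 18.3 roll 0.0 toolx yaw in S -0.004 W [0.6396 0.0252 0.1904] F [ 1.3  0.8 -0.2] open 0.129 q [-0.02  0.62 -0.2   1.89  0.51  0.37 -2.24]
```

View pics/s5c.png

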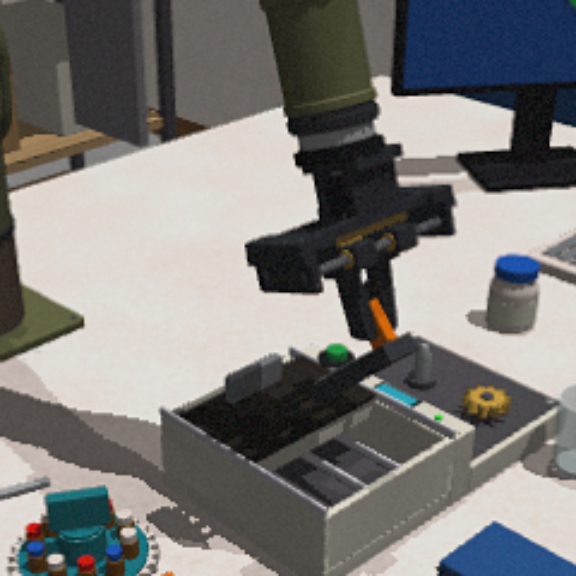

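Tilted about 43°, the carrier sits above the opening (tail at (320,390), fin at (383,318)). I'll lower it in and start righting it.

step_arm --pt "1 1 -19 0 -0.01 0 1" --pt "0 0 -19 0 0 0 1" --pt "0 0 -18 0 0 0 1" --pt "0 0 -18 0 0 0 1" --pt "0 0 -18 0 0 0 1" --pt "0 0 0 0 0 0 1"

```text
clock: 22.9
tool_pos: [0.6424, 0.0268, 0.0964]
eef_rot: [0.986, -0.022, 0.164, 0.003]
contact_force: [-0.5, 0.4, -0.7]
opening: 0.132
finger_force: 45.0
```

```bash
python3 st.py
```

```text
S P [  94.9 -109.5   96.4] tilt 18.9 roll -0.0 toolx yaw in S -0.005 W [0.6424 0.0268 0.0964] F [-0.5  0.4 -0.7] open 0.132 q [-0.16  0.77  0.01  1.97  0.6   0.09 -2.35]
```

step_arm --pt "-2.8 0.1 -5.3 0.002 0.052 0 1" --pt "-2.8 0.1 -5.3 0.002 0.052 0 1" --pt "-4.5 0.2 -3.7 0.0015 0.035 0 1" --pt "-4.5 0.2 -3.6 0.0015 0.035 0 1" --pt "-4.5 0.2 -3.6 0.0015 0.035 0 1" --pt "-4.5 0.2 -3.6 0.0015 0.035 0 1" --pt "0 0 0 0 0 0 1" --pt "0 0 0 0 0 0 1"

```text
clock: 23.7
tool_pos: [0.6195, 0.0276, 0.0746]
eef_rot: [0.999, -0.023, 0.045, -0.001]
contact_force: [-0.4, -0.7, -0.2]
opening: 0.129
finger_force: 45.0
```

```bash
python3 st.py
```

```text
S P [  72.  -109.5   74.6] tilt 5.2 roll -0.2 toolx yaw in S -0.006 W [0.6195 0.0276 0.0746] F [-0.4 -0.7 -0.2] open 0.129 q [ 0.04  0.84 -0.3   1.78  0.5   0.5  -2.2 ]
```

step_arm --pt "-1 0 -5 0.001 0.03 0 1" --pt "-2 0 -4 0.0015 0.04 0 1" --pt "-2.4 0 -2.5 0.0015 0.036 0 1" --pt "-0.5 0 -4.1 0.002 0.052 0 1" --pt "-0.5 0 -4.1 0.002 0.052 0 1" --pt "-0.6 0 -3.2 0.002 0.052 0 1" --pt "-0.6 0 -3.2 0.002 0.052 0 1" --pt "0 0 0 0 0 0 1" --pt "0 0 0 0 0 0 1"

```text
clock: 24.6
tool_pos: [0.6107, 0.0279, 0.048]
eef_rot: [0.993, -0.023, -0.112, -0.003]
contact_force: [-0.1, 0.0, -0.9]
opening: 0.131
finger_force: 45.0
```

```bash
python3 st.py
```

```text
S P [  63.1 -109.6   48. ] tilt -12.8 roll -0.1 toolx yaw in S -0.005 W [0.6107 0.0279 0.048 ] F [-0.1  0.  -0.9] open 0.131 q [ 0.1   1.01 -0.41  1.45  0.36  0.98 -2.02]
```

step_arm --pt "-1 0 -3 0.002 0.053 0 1" --pt "-1 0 -3 0.002 0.053 0 1" --pt "-1 0 -4 0.002 0.053 0 1" --pt "-0.7 0 -4 0.002 0.053 0 1" --pt "0 0 -3 0 0 0 1" --pt "0 0 -3 0 0 0 1" --pt "0 0 -2 0 0 0 1" --pt "0 0 0 0 0 0 1" --pt "0 0 0 0 0 0 1"

```text
clock: 25.5
tool_pos: [0.6068, 0.0279, 0.0264]
eef_rot: [0.976, -0.022, -0.217, -0.004]
contact_force: [0.7, 0.6, -0.5]
opening: 0.137
finger_force: 45.0
```

```bash
python3 st.py
```

```text
S P [  59.3 -109.8   26.4] tilt -25.0 roll -0.0 toolx yaw in S -0.005 W [0.6068 0.0279 0.0264] F [ 0.7  0.6 -0.5] open 0.137 q [ 0.08  1.15 -0.41  1.2   0.3   1.29 -1.94]
```

step_arm --pt "0 0 -2.5 0 0 0 1" --pt "0 0 0 0 0 0 1" --pt "0 0 0 0 0 0 0.72" --pt "0 0 0 0 0 0 0.72" --pt "0 0 0 0 0 0 0.72" --pt "0 0 0 0 0 0 0.72" --pt "8 0 18 0 0 0 0.72" --pt "12 0 27 0 0 0 0.72" --pt "12 0 30 0 0 0 0.72" --pt "0 0 40 0 0 0 0.72" --pt "0 0 40 0 -0.11 0 0.5" --pt "0 0 40 0 -0.11 0 0.5" --pt "-20 0 20 0 -0.11 0 0.5" --pt "-20 0 0 0 -0.107 0 0.5" --pt "0 0 0 0 0 0 0.5" --pt "0 0 0 0 0 0 0.5"

```text
clock: 27.1
tool_pos: [0.5967, 0.0274, 0.2388]
eef_rot: [1.0, -0.02, -0.001, -0.008]
contact_force: [0.7, 0.2, 1.2]
opening: 0.503
finger_force: 0.0
```

```bash
python3 st.py
cat > bay.py <<'E'
from meas import *
import sys
def bay(f):
    z=load(f); c=cloud(z); yaw=-.0405; ex=np.array([np.cos(yaw),np.sin(yaw)]); ey=np.array([-ex[1],ex[0]])
    hsv=cv2.cvtColor(z['im'],cv2.COLOR_BGR2HSV); sx=((c[...,:2]-[.552,.14])@ex)*1e3; sy=((c[...,:2]-[.552,.14])@ey)*1e3; h=c[...,2]*1e3
    o=(hsv[...,0]<16)&(hsv[...,1]>150)&(sx>20)&(sx<106)&(sy>-194)&(sy<-26)
    n,l,st,_=cv2.connectedComponentsWithStats(o.astype(np.uint8))
    for i in range(1,n):
        if st[i,4]<25: continue
        k=l==i; t=h[k]; top=k&(h>np.percentile(t,95)-4); print('fin top: sx %.1f..%.1f sy %.1f z %.1f'%(*np.percentile(sx[top],[3,97]),sy[top].mean(),np.median(h[top])))
        yc=sy[top].mean(); b=(abs(sy-yc)<17)&(sx>16)&(sx<104)&(h>30)&(h<50)&~o
        A=np.c_[sx[b],sy[b]-yc,np.ones(b.sum())]; p=np.linalg.lstsq(A,h[b],rcond=None)[0]; print('block plane slope x,y',np.round(p[:2],3),'z at sx=38',round(p[0]*38+p[2],1),b.sum(),'sx range',np.percentile(sx[b],[1,99]).round(1),'sy range',np.percentile(sy[b],[1,99]).round(1))
bay(sys.argv[1])
E
python3 - <<'E'
from h import *
snap('wrist','w6'); snap('scene','s6')
E
python3 bay.py w6
```

```text
S P [  49.3 -110.7  238.8] tilt -0.1 roll -0.9 toolx yaw in S -0.0 W [0.5967 0.0274 0.2388] F [0.7 0.2 1.2] open 0.503 q [ 0.15  0.64 -0.47  1.61  0.32  0.97 -2.03]
fin top: sx 67.2..89.3 sy -109.4 z 76.8
block plane slope x,y [-0.023  0.005] z at sx=38 40.0 1821 sx range [16.8 93.9] sy range [-126.1  -92.8]
```

Carrier B is seated: origin S (34, -110, 22), level, in lane 2. Next is carrier A. I'll turn the tool to its yaw while moving over it.

step_arm --pt "0 -11 -1 -0.016 0 0.0 0.4" --pt "0 -11 0 0 0 0.147 0.4" --pt "0 -11 0 0 0 0.147 0.4" --pt "0 -11 0 0 0 0.147 0.4" --pt "0 -11 0 0 0 0.147 0.4" --pt "0 -11 0 0 0 0.147 0.4" --pt "0 -11 0 0 0 0.147 0.4" --pt "0 -11 0 0 0 0.147 0.4" --pt "0 -11 0 0 0 0.147 0.4" --pt "0 -11 0 0 0 0.147 0.4" --pt "0 -11 0 0 0 0.147 0.4" --pt "0 -11 0 0 0 0.147 0.4" --pt "0 -11 0 0 0 0.147 0.4" --pt "0 -11 0 0 0 0.147 0.4" --pt "0 -11 0 0 0 0.147 0.4" --pt "0 -11 0 0 0 0.147 0.4" --pt "0 -11 0 0 0 0.147 0.4" --pt "0 -11 0 0 0 0.147 0.4" --pt "0 -11 0 0 0 0.147 0.4" --pt "0 -7 0 0 0 0.147 0.4"

```text
clock: 29.2
tool_pos: [0.5998, -0.1908, 0.2364]
eef_rot: [0.193, 0.981, -0.001, -0.0]
contact_force: [0.2, 0.2, 0.4]
opening: 0.603
finger_force: 0.0
```

step_arm --pt "0 0 0 0 0 0.147 0.4" --pt "0 0 0 0 0 0 0.4" --pt "0 0 0 0 0 0 0.4"

```text
clock: 29.5
tool_pos: [0.5994, -0.1887, 0.2368]
eef_rot: [0.124, 0.992, -0.001, -0.0]
contact_force: [-0.9, -0.6, -0.0]
opening: 0.602
finger_force: 0.0
```

```bash
python3 st.py
python3 - <<'E'
from meas import *
snap('wrist','w7'); snap('top','t7'); carriers('w7'); carriers('t7')
E
```

```text
S P [  60.6 -326.5  236.8] tilt -0.0 roll 0.1 toolx yaw in S 2.934 W [ 0.5994 -0.1887  0.2368] F [-0.9 -0.6 -0. ] open 0.602 q [ 0.79  0.91 -1.21  1.49  0.86  1.34  0.83]
fin top [ 0.5953 -0.188   0.0547] 239 rect [ 638.9 -198.9   35.5  119.8] yaw 2.904 fin from ctr along 0.0449 lat -0.0004 pred fin [ 0.5961 -0.1886]
fin top [ 0.6472 -0.4416  0.0511] 30 rect [ 638.  -440.6   34.8   15.8] yaw 0.3575 fin from ctr along 0.0082 lat -0.0042 pred fin [ 0.6793 -0.4252]
fin top [ 0.5946 -0.1877  0.0562] 35 rect [ 624.9 -194.6   36.    91.6] yaw 2.8962 fin from ctr along 0.0311 lat 0.0006 pred fin [ 0.5822 -0.184 ]
```

step_arm --pt "-2.4 0 -30 0 0 0.01 0.4" --pt "0 0 -30 0 0 0 0.4" --pt "0 0 -30 0 0 0 0.4" --pt "0 0 -30 0 0 0 0.4" --pt "0 0 -30 0 0 0 0.4" --pt "0 0 -30 0 0 0 0.4" --pt "0 0 -30 0 0 0 0.4" --pt "0 0 -15 0 0 0 0.4" --pt "0 0 0 0 0 0 0.4" --pt "0 0 0 0 0 0 0.4"

```text
clock: 30.6
tool_pos: [0.5973, -0.1877, 0.0135]
eef_rot: [0.117, 0.993, -0.001, 0.001]
contact_force: [-0.0, -0.1, 1.0]
opening: 0.606
finger_force: 0.0
```

```bash
python3 st.py
```

```text
S P [  58.5 -325.6   13.5] tilt 0.1 roll 0.1 toolx yaw in S 2.948 W [ 0.5973 -0.1877  0.0135] F [-0.  -0.1  1. ] open 0.606 q [ 0.74  1.17 -1.04  1.66  1.17  1.05  0.63]
```

step_arm --pt "0 0 -16 0 0 0 0.4" --pt "0 0 0 0 0 0 0.4" --pt "0 0 0 0 0 0 1" --pt "0 0 0 0 0 0 1" --pt "0 0 0 0 0 0 1" --pt "0 0 0 0 0 0 1" --pt "0 0 0 0 0 0 1" --pt "0 0 0 0 0 0 1" --pt "0 0 20 0 0 0 1" --pt "0 0 30 0 0 0 1" --pt "0 0 40 0 0 0 1" --pt "0 0 40 0 0 0 1" --pt "0 0 40 0 0 0 1" --pt "0 0 0 0 0 0 1"

```text
clock: 32.0
tool_pos: [0.6, -0.1865, 0.174]
eef_rot: [0.116, 0.993, -0.0, 0.005]
contact_force: [0.8, 0.8, -0.3]
opening: 0.131
finger_force: 45.0
```

step_arm --pt "-4.5 -8 1 0 0 -0.147 1" --pt "-4.5 -8 1 0 0 -0.147 1" --pt "-4.5 -8 1 0 0 -0.147 1" --pt "-4.5 -8 1 0 0 -0.147 1" --pt "-4.5 -8 1 0 0 -0.147 1" --pt "-4.5 -8 1 0 0 -0.147 1" --pt "-4.5 -8 1 0 0 -0.147 1" --pt "-4.5 -8 1 0 0 -0.147 1" --pt "-4.5 -8 1 0 0 -0.147 1" --pt "-4.5 -8 1 0 0 -0.147 1" --pt "-4.5 -8 1 0 0 -0.147 1" --pt "-4.5 -8 1 0 0 -0.147 1" --pt "-4.5 -8 1 0 0 -0.147 1" --pt "-4.5 -8 1 0 0 -0.147 1" --pt "-4.5 -8 1 0 0 -0.147 1" --pt "-4.5 -8 1 0 0 -0.147 1" --pt "-4.5 -8 1 0 0 -0.147 1" --pt "-4.5 -8 1 0 0 -0.147 1" --pt "-4.5 -8 1 0 0 -0.147 1" --pt "0 0 0 0 0 -0.147 1"

```text
clock: 34.0
tool_pos: [0.5097, -0.3412, 0.1857]
eef_rot: [1.0, -0.02, -0.0, -0.001]
contact_force: [0.2, -0.1, -1.4]
opening: 0.131
finger_force: 45.0
```

```bash
python3 st.py
```

```text
S P [ -22.8 -482.5  185.7] tilt -0.0 roll -0.1 toolx yaw in S 0.001 W [ 0.5097 -0.3412  0.1857] F [ 0.2 -0.1 -1.4] open 0.131 q [ 0.79  0.73 -0.5   1.61  0.42  0.9  -1.48]
```

step_arm --pt "0 0 -35 0 0 0 1" --pt "0 0 -35 0 0 0 1" --pt "0 0 -35 0 0 0 1" --pt "0 0 -30 0 0 0 1" --pt "0 0 -25 0 0 0 1" --pt "0 0 -15 0 0 0 1" --pt "0 0 -10 0 0 0 1" --pt "0 0 0 0 0 0 1" --pt "0 0 0 0 0 0 1"

```text
clock: 34.9
tool_pos: [0.5116, -0.3403, 0.0013]
eef_rot: [1.0, -0.016, 0.001, -0.001]
contact_force: [-0.3, -0.1, 0.3]
opening: 0.131
finger_force: 45.0
```

step_arm --pt "0 0 -3 0 0 0 1" --pt "0 0 0 0 0 0 1" --pt "0 0 0 0 0 0 0.4" --pt "0 0 0 0 0 0 0.4" --pt "0 0 0 0 0 0 0.4" --pt "0 0 0 0 0 0 0.4" --pt "-4.7 0.4 0.8 0.004 0.109 0 0.4" --pt "-4.7 0.4 0.8 0.004 0.109 0 0.4" --pt "-4.7 0.4 0.8 0.004 0.109 0 0.4" --pt "-4.7 0.4 0.8 0.004 0.109 0 0.4" --pt "0 0 0 0 0 0 0.4" --pt "0 0 0 0 0 0 0.4"

```text
clock: 36.1
tool_pos: [0.4921, -0.3382, -0.0001]
eef_rot: [0.976, -0.015, -0.216, -0.005]
contact_force: [-0.4, -0.4, 0.4]
opening: 0.595
finger_force: 0.0
```

```bash
python3 st.py
```

```text
S P [-4.050e+01 -4.802e+02 -1.000e-01] tilt -24.9 roll -0.0 toolx yaw in S 0.01 W [ 4.921e-01 -3.382e-01 -1.000e-04] F [-0.4 -0.4  0.4] open 0.595 q [ 0.58  1.14 -0.33  1.32  0.47  1.19 -1.51]
```

step_arm --pt "-0.5 -1 1.8 0 0 0 0.4" --pt "0 0 0 0 0 0 1" --pt "0 0 0 0 0 0 1" --pt "0 0 0 0 0 0 1" --pt "0 0 0 0 0 0 1" --pt "0 0 0 0 0 0 1" --pt "0 0 0 0 0 0 1" --pt "0 0 20 0 0 0 1" --pt "0 0 30 0 0 0 1" --pt "0 0 40 0 0 0 1" --pt "0 0 40 0 0 0 1" --pt "0 0 40 0 0 0 1" --pt "0 0 0 0 0 0 1"

```text
clock: 37.4
tool_pos: [0.4951, -0.3406, 0.1792]
eef_rot: [0.977, -0.016, -0.211, -0.003]
contact_force: [-0.3, 0.2, 0.1]
opening: 0.129
finger_force: 45.0
```

step_arm --pt "16.3 35 2.2 0 0 0 1" --pt "16.3 35 2.2 0 0 0 1" --pt "16.3 35 2.2 0 0 0 1" --pt "16.3 35 2.2 0 0 0 1" --pt "16.3 35 2.2 0 0 0 1" --pt "16.3 35 2.2 0 0 0 1" --pt "16.3 35 2.2 0 0 0 1" --pt "16.3 35 2.2 0 0 0 1" --pt "16.3 35 2.2 0 0 0 1" --pt "0 0 0 0 0 -0.008 1" --pt "0 0 0 -0.005 -0.128 0 1" --pt "0 0 0 -0.005 -0.128 0 1" --pt "0 0 0 -0.005 -0.128 0 1" --pt "0 0 0 -0.005 -0.128 0 1" --pt "0 0 0 -0.005 -0.128 0 1" --pt "0 0 0 -0.005 -0.128 0 1" --pt "0 0 0 0 0 0 1" --pt "0 0 0 0 0 0 1"

```text
clock: 39.2
tool_pos: [0.6383, -0.0258, 0.1922]
eef_rot: [0.987, -0.019, 0.158, 0.003]
contact_force: [0.3, 0.2, -0.1]
opening: 0.135
finger_force: 45.0
```

```bash
python3 st.py
python3 - <<'E'
from h import *
im,d=snap('scene','s8'); cv2.imwrite('pics/s8c.png',cv2.resize(im[60:300,200:440],None,fx=2.4,fy=2.4))
E
```

```text
S P [  92.9 -162.2  192.2] tilt 18.2 roll -0.0 toolx yaw in S 0.002 W [ 0.6383 -0.0258  0.1922] F [ 0.3  0.2 -0.1] open 0.135 q [ 0.12  0.62 -0.27  1.89  0.53  0.38 -2.16]
```

View pics/s8c.png

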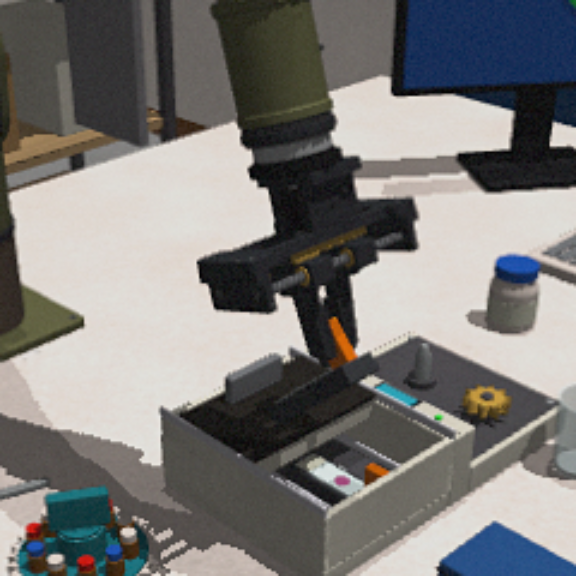

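Same picture for carrier A: tilted, tail at (280,415), fin at (340,340), with B visible in its lane. Lowering it in.

step_arm --pt "0.3 1.5 -19 0 -0.012 0 1" --pt "0 0 -19 0 0 0 1" --pt "0 0 -19 0 0 0 1" --pt "0 0 -19 0 0 0 1" --pt "0 0 -18 0 0 0 1" --pt "0 0 0 0 0 0 1" --pt "0 0 0 0 0 0 1"

```text
clock: 39.95
tool_pos: [0.6409, -0.0236, 0.0979]
eef_rot: [0.986, -0.019, 0.166, 0.002]
contact_force: [0.4, -0.3, -0.3]
opening: 0.135
finger_force: 45.0
```

```bash
python3 st.py
```

```text
S P [  95.5 -159.9   97.9] tilt 19.1 roll -0.2 toolx yaw in S 0.001 W [ 0.6409 -0.0236  0.0979] F [ 0.4 -0.3 -0.3] open 0.135 q [-0.03  0.76 -0.03  1.98  0.64  0.08 -2.29]
```

step_arm --pt "-3 0.1 -6 0.002 0.052 0 1" --pt "-3 0.1 -6 0.002 0.052 0 1" --pt "-4.5 0.2 -4.2 0.0015 0.035 0 1" --pt "-4.5 0.2 -4.2 0.0015 0.035 0 1" --pt "-4.5 0.2 -4.2 0.0015 0.035 0 1" --pt "-4.5 0.2 -4.2 0.0015 0.035 0 1" --pt "0 0 0 0 0 0 1" --pt "0 0 0 0 0 0 1"

```text
clock: 40.75
tool_pos: [0.6163, -0.0229, 0.0701]
eef_rot: [0.999, -0.02, 0.045, -0.001]
contact_force: [-0.2, 0.3, -0.5]
opening: 0.136
finger_force: 45.0
```

```bash
python3 st.py
```

```text
S P [  70.9 -160.2   70.1] tilt 5.2 roll -0.2 toolx yaw in S -0.0 W [ 0.6163 -0.0229  0.0701] F [-0.2  0.3 -0.5] open 0.136 q [ 0.15  0.84 -0.32  1.8   0.54  0.5  -2.15]
```

step_arm --pt "-1 0 -3.5 0.0015 0.035 0 1" --pt "-1.5 0 -2 0.0015 0.035 0 1" --pt "-1.5 0 -2 0.0015 0.036 0 1" --pt "-0.5 0 -4.1 0.002 0.052 0 1" --pt "-0.5 0 -4.1 0.002 0.052 0 1" --pt "-0.6 0 -3.2 0.002 0.052 0 1" --pt "-0.6 0 -3.2 0.002 0.052 0 1" --pt "0 0 0 0 0 0 1" --pt "-1 0 -3 0.002 0.053 0 1" --pt "-1 0 -3 0.002 0.053 0 1" --pt "-1 0 -4 0.002 0.053 0 1" --pt "-0.7 0 -4 0.002 0.053 0 1" --pt "0 0 -3 0 0 0 1" --pt "0 0 -3 0 0 0 1" --pt "0 0 0 0 0 0 1" --pt "0 0 0 0 0 0 1"

```text
clock: 42.35
tool_pos: [0.6051, -0.0227, 0.0276]
eef_rot: [0.976, -0.02, -0.217, -0.005]
contact_force: [-0.8, -0.2, -0.1]
opening: 0.131
finger_force: 45.0
```

```bash
python3 st.py
```

```text
S P [  59.6 -160.4   27.6] tilt -25.1 roll -0.1 toolx yaw in S 0.001 W [ 0.6051 -0.0227  0.0276] F [-0.8 -0.2 -0.1] open 0.131 q [ 0.16  1.15 -0.43  1.21  0.33  1.3  -1.89]
```

step_arm --pt "0 0 -3.7 0 0 0 1" --pt "0 0 0 0 0 0 1" --pt "0 0 0 0 0 0 0.74" --pt "0 0 0 0 0 0 0.74" --pt "0 0 0 0 0 0 0.74" --pt "0 0 0 0 0 0 0.74" --pt "8 0 18 0 0 0 0.74" --pt "12 0 27 0 0 0 0.74" --pt "12 0 30 0 0 0 0.74" --pt "0 0 40 0 0 0 0.74" --pt "0 0 40 0 -0.11 0 0.8" --pt "0 0 40 0 -0.11 0 0.9" --pt "-20 0 20 0 -0.11 0 1" --pt "-20 0 0 0 -0.107 0 1" --pt "0 0 0 0 0 0 1" --pt "0 0 0 0 0 0 1"

```text
clock: 43.95
tool_pos: [0.5951, -0.0232, 0.2385]
eef_rot: [1.0, -0.018, -0.002, -0.009]
contact_force: [1.7, 0.5, 0.4]
opening: 0.002
finger_force: 0.0
```

```bash
python3 - <<'E'
from h import *
snap('wrist','w9'); snap('scene','s9')
E
python3 st.py; python3 bay.py w9; python3 -c "
from meas import *
c=cloud(load('w9')); h=c[...,2]
g=(h>.112)&(h<.126)&(abs(c[...,1]-.03)<.03)&(c[...,0]>.4)&(c[...,0]<.6); print('bar',g.sum(),np.median(c[g],0))"
```

```text
S P [  53.6 -160.7  238.7] tilt 0.0 roll -1.1 toolx yaw in S 0.004 W [ 0.599  -0.0227  0.2387] F [ 0.2 -0.6 -0.1] open 0.006 q [ 0.25  0.65 -0.5   1.6   0.33  0.97 -1.95]
fin top: sx 78.9..101.6 sy -104.6 z 76.9
block plane slope x,y [-0.016  0.01 ] z at sx=38 40.1 2023 sx range [ 16.7 103.2] sy range [-121.4  -87.9]
fin top: sx 67.5..89.6 sy -159.7 z 76.8
block plane slope x,y [-0.023 -0.001] z at sx=38 40.0 1828 sx range [17.  94.1] sy range [-176.3 -143.2]
bar 0 [nan nan nan]
  return _methods._mean(a, axis=axis, dtype=dtype,
  ret = um.true_divide(
```

Both carriers are flat in the bay: A at (35,-160), B now at (46,-105). B was nudged along but is still level, in its lane and in tolerance. Now I push the shutter shut from the robot side of the bar.

step_arm --pt "-38 14 0 -0.019 0 0 1" --pt "-38 14 0 0 0 0 1" --pt "-38 14 0 0 0 0 1" --pt "-38 13 0 0 0 0 1" --pt "0 0 0 0 0 0 1" --pt "0 0 -30 0 0 0 1" --pt "0 0 -30 0 0 0 1" --pt "0 0 -30 0 0 0 1" --pt "0 0 -30 0 0 0 1" --pt "0 0 0 0 0 0 1" --pt "0 0 0 0 0 0 1"

```text
clock: 45.15
tool_pos: [0.4472, 0.0329, 0.118]
eef_rot: [1.0, -0.018, -0.0, -0.0]
contact_force: [0.0, 0.9, 0.6]
opening: 0.005
finger_force: 0.0
```

```bash
python3 st.py; python3 -c "
from meas import *
snap('wrist','w10'); c=cloud(load('w10')); h=c[...,2]
g=(h>.112)&(h<.126)&(abs(c[...,1]-.03)<.04)&(c[...,0]>.44)&(c[...,0]<.6); print('bar',g.sum(),np.percentile(c[g],[2,50,98],axis=0))"; python3 bay.py w10
```

```text
S P [-100.4 -111.3  118. ] tilt -0.0 roll -0.0 toolx yaw in S 0.004 W [0.4472 0.0329 0.118 ] F [0.  0.9 0.6] open 0.005 q [ 0.04  0.65 -0.34  2.16  0.53  0.41 -2.33]
bar 3224 [[0.46816377 0.00094173 0.11288148]
 [0.47516038 0.0337374  0.12062951]
 [0.48052061 0.06629791 0.12218008]]
```

step_arm --pt "0 0 -25 0 0 0 1" --pt "0 0 -21 0 0 0 1" --pt "0 0 0 0 0 0 1" --pt "10 -0.4 0 0 0 0 1" --pt "10 -0.4 0 0 0 0 1" --pt "10 -0.4 0 0 0 0 1" --pt "10 -0.4 0 0 0 0 1" --pt "10 -0.4 0 0 0 0 1" --pt "10 -0.4 0 0 0 0 1" --pt "10 -0.4 0 0 0 0 1" --pt "10 -0.4 0 0 0 0 1" --pt "10 -0.4 0 0 0 0 1" --pt "8 -0.4 0 0 0 0 1" --pt "4 -0.2 0 0 0 0 1" --pt "3 0 0 0 0 0 1" --pt "3 0 0 0 0 0 1" --pt "0 0 0 0 0 0 1"

```text
clock: 46.9
tool_pos: [0.5521, 0.0279, 0.0721]
eef_rot: [1.0, -0.018, -0.002, 0.0]
contact_force: [-3.5, -0.7, 2.0]
opening: -0.001
finger_force: 2.0
```

step_arm --pt "3 -0.1 0 0 0 0 1" --pt "3 -0.1 0 0 0 0 1" --pt "3 -0.1 0 0 0 0 1" --pt "3 -0.1 0 0 0 0 1" --pt "0 0 0 0 0 0 1"

```text
clock: 47.4
tool_pos: [0.5515, 0.0276, 0.0717]
eef_rot: [1.0, -0.017, -0.013, 0.002]
contact_force: [-29.1, 1.5, 24.5]
opening: 0.002
finger_force: 14.5
```

step_arm --pt "-15 0 0 0 0 0 1" --pt "-15 0 0 0 0 0 1" --pt "0 0 40 0 0 0 1" --pt "0 0 40 0 0 0 1" --pt "0 0 40 0 0 0 0.6" --pt "0 0 40 0 0 0 0.6" --pt "0 0 0 0 0 0 0.6" --pt "0 0 0 0 0 0 0.6"

```text
clock: 48.2
tool_pos: [0.5365, 0.0279, 0.2331]
eef_rot: [1.0, -0.018, 0.001, -0.0]
contact_force: [-0.6, -0.5, -0.3]
opening: 0.346
finger_force: 0.0
```

```bash
python3 st.py; python3 -c "
from meas import *
snap('wrist','w11'); z=load('w11'); c=cloud(z); h=c[...,2]
g=(h>.112)&(h<.126)&(abs(c[...,1]-.03)<.04)&(c[...,0]>.44)&(c[...,0]<.62); print('bar',g.sum(),np.percentile(c[g],[2,50,98],axis=0))
cv2.imwrite('pics/w11b.png',cv2.resize(z['im'],(800,600)))
for u in (280,316,350): print([(v,round(float(c[v,u,0]),3),round(float(h[v,u]),3)) for v in range(60,140,6)])
"
```

```text
S P [ -11.  -112.7  233.1] tilt 0.2 roll -0.1 toolx yaw in S 0.004 W [0.5365 0.0279 0.2331] F [-0.6 -0.5 -0.3] open 0.346 q [ 0.18  0.58 -0.52  1.79  0.36  0.87 -2.11]
bar 1223 [[ 0.56279652 -0.00306148  0.11640353]
 [ 0.56931055  0.03008506  0.12062951]
 [ 0.5752168   0.06291644  0.12223314]]
[(60, 0.69, -0.001), (66, 0.684, -0.001), (72, 0.678, -0.001), (78, 0.66, 0.082), (84, 0.654, 0.09), (90, 0.649, 0.091), (96, 0.644, 0.092), (102, 0.64, 0.091), (108, 0.635, 0.091), (114, 0.63, 0.091), (120, 0.625, 0.092), (126, 0.62, 0.09), (132, 0.615, 0.091), (138, 0.61, 0.09)]
[(60, 0.689, -0.001), (66, 0.683, -0.002), (72, 0.677, -0.001), (78, 0.658, 0.084), (84, 0.653, 0.091), (90, 0.648, 0.09), (96, 0.643, 0.091), (102, 0.639, 0.091), (108, 0.634, 0.092), (114, 0.629, 0.09), (120, 0.624, 0.091), (126, 0.619, 0.092), (132, 0.614, 0.091), (138, 0.609, 0.09)]
[(60, 0.687, -0.001), (66, 0.682, -0.001), (72, 0.675, 0.0), (78, 0.657, 0.084), (84, 0.652, 0.092), (90, 0.647, 0.091), (96, 0.642, 0.091), (102, 0.638, 0.091), (108, 0.633, 0.091), (114, 0.628, 0.091), (120, 0.623, 0.092), (126, 0.618, 0.091), (132, 0.613, 0.091), (138, 0.608, 0.092)]
```

View pics/w11b.png

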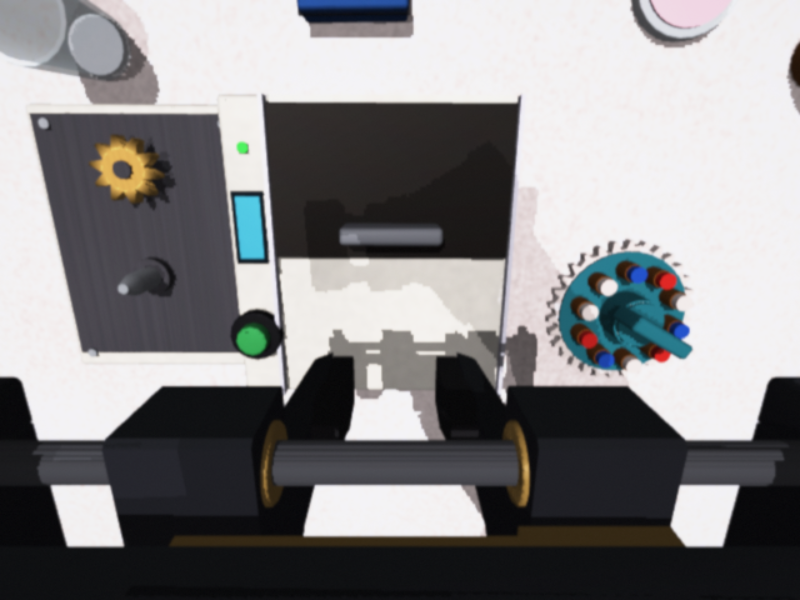

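The shutter is shut: the bar travelled 94 mm and its far edge meets the far wall at row 103. Going to the carousel now, remeasuring it from this view on the way.

step_arm --pt "-8 -27 0 0 0 0.132 0.4" --pt "-8 -27 0 0 0 0.132 0.4" --pt "-8 -27 0 0 0 0.132 0.4" --pt "-8 -27 0 0 0 0.132 0.4" --pt "-8 -27 0 0 0 0.132 0.4" --pt "-8 -27 0 0 0 0.132 0.4" --pt "-8 -27 0 0 0 0.132 0.4" --pt "-8 -27 0 0 0 0.132 0.4" --pt "0 0 0 0 0 0 0.4" --pt "0 0 0 0 0 0 0.4"

```text
clock: 49.25
tool_pos: [0.4705, -0.1884, 0.2308]
eef_rot: [0.873, 0.487, -0.001, -0.001]
contact_force: [-0.1, 0.9, -0.1]
opening: 0.597
finger_force: 0.0
```

```bash
python3 st.py; python3 -c "
from meas import *
snap('wrist','w12'); carousel('w11'); carousel('w12')
z=load('w11'); c=cloud(z); x,y,h=np.moveaxis(c,-1,0)
s=(h>.03)&(abs(x-.53)<.03)&(abs(y-.24)<.03); t=np.percentile(h[s],99.5); k=s&(h>t-.003); print('spindle top',c[k].mean(0),k.sum(),t)
"
```

```text
S P [ -68.2 -331.4  230.8] tilt -0.2 roll -0.1 toolx yaw in S 1.058 W [ 0.4705 -0.1884  0.2308] F [-0.1  0.9 -0.1] open 0.597 q [ 0.81  0.62 -0.85  1.87  0.57  0.93 -0.86]
handle top [ 0.47290372 -0.18585953  0.08036344] 721 ((471.7332763671875, -187.5487060546875), (56.57709884643555, 13.866999626159668), 58.019840240478516)
rim circ ((471.08734130859375, -188.5923309326172), 70.60457611083984)
handle top [ 0.47204252 -0.18711086  0.08060911] 774 ((471.3050842285156, -188.46005249023438), (56.669532775878906, 12.918158531188965), 58.20519256591797)
rim circ ((471.0597229003906, -188.1775360107422), 70.0616683959961)
spindle top [0.53074577 0.24048009 0.0824322 ] 87 0.08339291105204674
```

step_arm --pt "0.8 0 -35 0 0 -0.003 0.4" --pt "0 0 -35 0 0 0 0.4" --pt "0 0 -35 0 0 0 0.4" --pt "0 0 -35 0 0 0 0.4" --pt "0 0 -35 0 0 0 0.4" --pt "0 0 -20 0 0 0 0.4" --pt "0 0 -10 0 0 0 0.4" --pt "0 0 0 0 0 0 0.4" --pt "0 0 0 0 0 0 0.4"

```text
clock: 50.2
tool_pos: [0.4728, -0.1875, 0.0279]
eef_rot: [0.873, 0.487, 0.0, 0.0]
contact_force: [0.2, 0.2, -0.3]
opening: 0.598
finger_force: 0.0
```

```bash
python3 st.py
```

```text
S P [ -65.8 -330.4   27.9] tilt 0.0 roll 0.0 toolx yaw in S 1.058 W [ 0.4728 -0.1875  0.0279] F [ 0.2  0.2 -0.3] open 0.598 q [ 0.6   0.9  -0.53  2.03  0.99  0.49 -1.23]
```

step_arm --pt "-1.5 -0.8 -5 0 0 -0.003 0.4" --pt "0 0 0 0 0 0 0.4" --pt "0 0 0 0 0 0 1" --pt "0 0 0 0 0 0 1" --pt "0 0 0 0 0 0 1" --pt "0 0 0 0 0 0 1" --pt "0 0 0 0 0 0 1" --force 55

```text
clock: 50.9
tool_pos: [0.4706, -0.1891, 0.0223]
eef_rot: [0.874, 0.486, -0.0, 0.0]
contact_force: [0.2, -0.9, 1.0]
opening: 0.17
finger_force: 0.5
```

```bash
python3 st.py; python3 -c "
from meas import *
snap('wrist','w13'); z=load('w13'); c=cloud(z); x,y,h=np.moveaxis(c,-1,0); print(r.get_state()['finger_force'])"
```

```text
S P [ -68.  -332.1   22.3] tilt -0.0 roll 0.0 toolx yaw in S 1.054 W [ 0.4706 -0.1891  0.0223] F [ 0.2 -0.9  1. ] open 0.17 q [ 0.6   0.9  -0.52  2.04  1.    0.48 -1.25]
54.94768635369837
```

step_arm --pt "0 0 20 0 0 0 1" --pt "0 0 30 0 0 0 1" --pt "0 0 40 0 0 0 1" --pt "0 0 40 0 0 0 1" --pt "0 0 40 0 0 0 1" --pt "0 0 0 0 0 0 1" --pt "6 43 0 0 0 0 1" --pt "6 43 0 0 0 0 1" --pt "6 43 0 0 0 0 1" --pt "6 43 0 0 0 0 1" --pt "6 43 0 0 0 0 1" --pt "6 43 0 0 0 0 1" --pt "6 43 0 0 0 0 1" --pt "6 43 0 0 0 0 1" --pt "6 43 0 0 0 0 1" --pt "6 42 0 0 0 0 1" --pt "0 0 0 0 0 0 1" --pt "0 0 0 0 0 0 1"

```text
clock: 52.75
tool_pos: [0.5291, 0.2404, 0.1903]
eef_rot: [0.873, 0.487, -0.002, 0.0]
contact_force: [0.0, -1.1, -3.5]
opening: 0.152
finger_force: 54.9
```

```bash
python3 st.py; python3 -c "
from meas import *
snap('scene','s14');snap('top','t14')
z=load('s14'); c=cloud(z); x,y,h=np.moveaxis(c,-1,0)
s=(np.hypot(x-.53,y-.24)<.09)&(h>.13)&(h<.20); print(s.sum(), [round(float(v),3) for v in np.percentile(h[s],[1,5,50])], c[s].mean(0))
"
```

```text
S P [-27.   99.4 190.3] tilt -0.2 roll 0.2 toolx yaw in S 1.057 W [0.5291 0.2404 0.1903] F [ 0.  -1.1 -3.5] open 0.152 q [-0.09  0.74 -0.73  1.7   0.59  0.94 -1.62]
908 [0.171, 0.173, 0.183] [0.54809211 0.21568283 0.18402601]
```

step_arm --pt "1 -0.4 -20 0 0.003 0 1" --pt "0 0 -20 0 0 0 1" --pt "0 0 -15 0 0 0 1" --pt "0 0 -15 0 0 0 1" --pt "0 0 0 0 0 0 1" --pt "0 0 0 0 0 0 1"

```text
clock: 53.45
tool_pos: [0.5316, 0.2395, 0.1222]
eef_rot: [0.874, 0.485, -0.002, -0.001]
contact_force: [0.9, -1.0, -3.6]
opening: 0.153
finger_force: 54.9
```

```bash
python3 st.py
```

```text
S P [-24.4  98.6 122.2] tilt -0.2 roll 0.0 toolx yaw in S 1.054 W [0.5316 0.2395 0.1222] F [ 0.9 -1.  -3.6] open 0.153 q [-0.13  0.83 -0.67  1.76  0.68  0.81 -1.69]
```

step_arm --pt "-1.1 0.6 -5 0 0 0 1" --pt "0 0 -8 0 0 0 1" --pt "0 0 -8 0 0 0 1" --pt "0 0 -8 0 0 0 1" --pt "0 0 -4 0 0 0 1" --pt "0 0 0 0 0 0 1" --pt "0 0 0 0 0 0 1"

```text
clock: 54.15
tool_pos: [0.5304, 0.2403, 0.0892]
eef_rot: [0.874, 0.486, -0.002, -0.001]
contact_force: [-0.2, -0.2, -3.5]
opening: 0.152
finger_force: 54.9
```

```bash
python3 st.py
```

```text
S P [-25.6  99.3  89.2] tilt -0.2 roll 0.0 toolx yaw in S 1.055 W [0.5304 0.2403 0.0892] F [-0.2 -0.2 -3.5] open 0.152 q [-0.15  0.87 -0.64  1.78  0.73  0.75 -1.73]
```

step_arm --pt "0 0 -4 0 0 0 1" --pt "0 0 -4 0 0 0 1" --pt "0 0 -3 0 0 0 1" --pt "0 0 -2 0 0 0 1" --pt "0 0 0 0 0 0 1" --pt "0 0 0 0 0 0 1"

```text
clock: 54.75
tool_pos: [0.53, 0.2403, 0.0771]
eef_rot: [0.874, 0.486, -0.002, -0.0]
contact_force: [-3.3, -0.5, 5.2]
opening: 0.156
finger_force: 55.1
```

```bash
python3 st.py
```

```text
S P [-26.   99.4  77.1] tilt -0.2 roll 0.1 toolx yaw in S 1.055 W [0.53   0.2403 0.0771] F [-3.3 -0.5  5.2] open 0.156 q [-0.16  0.88 -0.62  1.79  0.74  0.73 -1.74]
```

Contact is on top of the pinion, 12 mm high as expected. Now rocking with light pressure.

step_arm --pt "0 0 -0.5 0 0 0.012 1" --pt "0 0 0 0 0 0.012 1" --pt "0 0 -0.3 0 0 0.012 1" --pt "0 0 0 0 0 0.012 1" --pt "0 0 0 0 0 0.012 1" --pt "0 0 0 0 0 0.012 1" --pt "0 0 0 0 0 0.012 1" --pt "0 0 0 0 0 0.012 1" --pt "0 0 0 0 0 0.012 1" --pt "0 0 0 0 0 0 1"

```text
clock: 55.75
tool_pos: [0.5302, 0.2402, 0.0766]
eef_rot: [0.847, 0.532, -0.002, -0.0]
contact_force: [-4.3, -1.4, 6.7]
opening: 0.152
finger_force: 55.4
```

```bash
python3 st.py
```

```text
S P [-25.9  99.2  76.6] tilt -0.2 roll 0.1 toolx yaw in S 1.161 W [0.5302 0.2402 0.0766] F [-4.3 -1.4  6.7] open 0.152 q [-0.14  0.89 -0.65  1.79  0.77  0.74 -1.66]
```

step_arm --pt "0 0 -0.6 0 0 0.01 1" --pt "0 0 -0.3 0 0 0.01 1" --pt "0 0 0 0 0 0.01 1" --pt "0 0 0 0 0 0.01 1" --pt "0 0 0 0 0 0.01 1" --pt "0 0 0 0 0 0.01 1" --pt "0 0 0 0 0 0.01 1" --pt "0 0 0 0 0 0.01 1" --pt "0 0 0 0 0 0.01 1" --pt "0 0 0 0 0 0.01 1" --pt "0 0 0 0 0 0 1"

```text
clock: 56.85
tool_pos: [0.5302, 0.2407, 0.0764]
eef_rot: [0.819, 0.573, -0.001, -0.0]
contact_force: [-5.2, -2.1, 10.5]
opening: 0.154
finger_force: 55.5
```

```bash
python3 st.py
```

```text
S P [-25.8  99.8  76.4] tilt -0.1 roll 0.1 toolx yaw in S 1.262 W [0.5302 0.2407 0.0764] F [-5.2 -2.1 10.5] open 0.154 q [-0.13  0.9  -0.67  1.79  0.79  0.75 -1.58]
```

No drop over a full tooth pitch, and the side force suggests the wheel sits slightly toward the pinion. I'll lift 3 mm and probe the bore clearance along x to centre it.

step_arm --pt "0 0 2 0 0 0 1" --pt "0 0 2.5 0 0 0 1" --pt "0 0 0 0 0 0 1" --pt "0 0 0 0 0 0 1"

```text
clock: 57.25
tool_pos: [0.5303, 0.24, 0.0787]
eef_rot: [0.819, 0.574, -0.002, -0.001]
contact_force: [-0.7, -0.5, -4.2]
opening: 0.153
finger_force: 54.9
```

step_arm --pt "-1.5 0 0 0 0 0 1" --pt "-1.5 0 0 0 0 0 1" --pt "0 0 0 0 0 0 1"

```text
clock: 57.55
tool_pos: [0.5284, 0.2403, 0.079]
eef_rot: [0.819, 0.574, -0.001, -0.0]
contact_force: [3.8, -1.5, -5.0]
opening: 0.154
finger_force: 55.0
```

step_arm --pt "2.5 0 0 0 0 0 1" --pt "2.5 0 0 0 0 0 1" --pt "0 0 0 0 0 0 1"

```text
clock: 57.85
tool_pos: [0.5311, 0.2402, 0.0788]
eef_rot: [0.819, 0.574, -0.003, -0.001]
contact_force: [-2.2, 0.3, -3.0]
opening: 0.15
finger_force: 55.0
```

step_arm --pt "-2.8 0 0 0 0 0 1" --pt "0 1.5 0 0 0 0 1" --pt "0 1.5 0 0 0 0 1" --pt "0 0 0 0 0 0 1"

```text
clock: 58.25
tool_pos: [0.5297, 0.2424, 0.0789]
eef_rot: [0.819, 0.574, -0.002, 0.0]
contact_force: [-1.1, -1.5, -2.9]
opening: 0.155
finger_force: 54.9
```

step_arm --pt "0 -3 0 0 0 0 1" --pt "0 -3 0 0 0 0 1" --pt "0 0 0 0 0 0 1"

```text
clock: 58.55
tool_pos: [0.5297, 0.2392, 0.0793]
eef_rot: [0.819, 0.574, -0.0, -0.002]
contact_force: [0.8, 4.0, -6.1]
opening: 0.153
finger_force: 54.9
```

step_arm --pt "0 3.5 -1.5 0 0 0 1" --pt "0 0 -2 0 0 0 1" --pt "0 0 0 0 0 -0.01 1" --pt "0 0 0 0 0 -0.01 1" --pt "0 0 0 0 0 -0.01 1" --pt "0 0 0 0 0 -0.01 1" --pt "0 0 0 0 0 -0.01 1" --pt "0 0 0 0 0 -0.01 1" --pt "0 0 0 0 0 -0.01 1" --pt "0 0 0 0 0 -0.01 1" --pt "0 0 0 0 0 -0.01 1" --pt "0 0 0 0 0 -0.01 1" --pt "0 0 0 0 0 0 1"

```text
clock: 59.85
tool_pos: [0.5299, 0.2418, 0.0768]
eef_rot: [0.846, 0.533, -0.001, -0.001]
contact_force: [-2.4, 0.0, 5.5]
opening: 0.154
finger_force: 55.2
```

```bash
python3 st.py; python3 -c "
from plant import r; print(r.get_state()['moment'])"
```

```text
S P [-26.2 100.9  76.8] tilt -0.1 roll -0.0 toolx yaw in S 1.165 W [0.5299 0.2418 0.0768] F [-2.4  0.   5.5] open 0.154 q [-0.14  0.89 -0.65  1.79  0.77  0.74 -1.66]
[ 0.06832221 -0.0041593   0.30293803]
```

step_arm --pt "0 -0.5 -0.5 0 0 -0.01 1" --pt "0 0 0 0 0 -0.01 1" --pt "0 0 0 0 0 -0.01 1" --pt "0 0 0 0 0 -0.01 1" --pt "0 0 0 0 0 -0.01 1" --pt "0 0 0 0 0 -0.01 1" --pt "0 0 0 0 0 0 1"

```text
clock: 60.55
tool_pos: [0.5302, 0.2416, 0.0766]
eef_rot: [0.862, 0.507, -0.0, -0.001]
contact_force: [-2.0, 0.7, 6.8]
opening: 0.153
finger_force: 55.2
```

```bash
python3 st.py; python3 -c "
from plant import r; print(r.get_state()['moment'])"
```

```text
S P [-25.9 100.7  76.6] tilt -0.1 roll -0.0 toolx yaw in S 1.105 W [0.5302 0.2416 0.0766] F [-2.   0.7  6.8] open 0.153 q [-0.15  0.89 -0.63  1.79  0.76  0.73 -1.71]
[ 0.13485576 -0.01538428  0.33238897]
```

step_arm --pt "0 0 0 0 0 -0.01 1" --pt "0 0 0 0 0 -0.01 1" --pt "0 0 0 0 0 -0.01 1" --pt "0 0 0 0 0 -0.01 1" --pt "0 0 0 0 0 -0.01 1" --pt "0 0 0 0 0 -0.01 1" --pt "0 0 0 0 0 0 1"

```text
clock: 61.25
tool_pos: [0.53, 0.241, 0.0765]
eef_rot: [0.877, 0.481, -0.001, -0.0]
contact_force: [-3.9, -0.8, 7.3]
opening: 0.155
finger_force: 55.2
```

```bash
python3 st.py; python3 -c "
from plant import r; print(r.get_state()['moment'])"
```

```text
S P [-26.1 100.   76.5] tilt -0.1 roll 0.0 toolx yaw in S 1.043 W [0.53   0.241  0.0765] F [-3.9 -0.8  7.3] open 0.155 q [-0.16  0.88 -0.62  1.79  0.74  0.72 -1.76]
[-0.20921231  0.01606975 -0.00643399]
```

The phases can be measured instead of guessed: pinion tooth phase from w1 and w11, carousel tooth phase relative to the handle from w12 and w4.

```bash
cat > phase.py <<'E'
from meas import *
yaw=-.0405
def pin(f):
    z=load(f); hsv=cv2.cvtColor(z['im'],cv2.COLOR_BGR2HSV); H,W=hsv.shape[:2]
    u,v=np.meshgrid(np.arange(W),np.arange(H)); p=atz(z,np.stack([u,v],-1).reshape(-1,2),.058)[:,:2].reshape(H,W,2)
    c0=np.array([.552,.140])+.0645*np.array([np.cos(yaw),np.sin(yaw)])+.1*np.array([-np.sin(yaw),np.cos(yaw)])
    best=None
    for dx in np.arange(-3,3.1,.5):
        for dy in np.arange(-3,3.1,.5):
            d=p-(c0+[dx/1e3,dy/1e3]); rr=np.hypot(*np.moveaxis(d,-1,0)); a=np.arctan2(d[...,1],d[...,0])
            m=(rr>.019)&(rr<.0265); g=((hsv[...,0]>13)&(hsv[...,0]<32)&(hsv[...,1]>110)&(hsv[...,2]>110))[m]
            F=np.mean((g-g.mean())*np.exp(1j*10*a[m])); 
            if best is None or abs(F)>abs(best[0]): best=(F,dx,dy)
    F=best[0]; t=np.angle(F)/10; print(f,'pinion tooth dir (world) deg mod36',round(np.degrees(t)%36,2),'amp',round(abs(F),3),'ctr off',best[1:])
def car(f,c0=(.4713,-.1884)):
    z=load(f); c=cloud(z); x,y,h=np.moveaxis(c,-1,0); d=c[...,:2]-np.array(c0); rr=np.hypot(d[...,0],d[...,1]); a=np.arctan2(d[...,1],d[...,0])
    m=(rr>.0655)&(rr<.070); 
    for lo in(.005,.007):
        g=(h[m]>lo)*1.; F=np.mean((g-g.mean())*np.exp(1j*30*a[m])); print(f,lo,'car tooth dir deg mod12',round(np.degrees(np.angle(F)/30)%12,2),'amp',round(abs(F),3),m.sum())
for f in('w1','w11','t1','top0'): pin(f)
for f in('w4','w11','w12'): car(f)
E
python3 phase.py
```

```text
w1 pinion tooth dir (world) deg mod36 5.97 amp 0.131 ctr off (np.float64(-1.0), np.float64(0.0))
w11 pinion tooth dir (world) deg mod36 6.36 amp 0.129 ctr off (np.float64(-0.5), np.float64(0.0))
t1 pinion tooth dir (world) deg mod36 24.8 amp 0.022 ctr off (np.float64(2.5), np.float64(1.5))
top0 pinion tooth dir (world) deg mod36 4.69 amp 0.013 ctr off (np.float64(2.5), np.float64(2.5))
w4 0.005 car tooth dir deg mod12 10.1 amp 0.02 9290
w4 0.007 car tooth dir deg mod12 10.1 amp 0.018 9290
w11 0.005 car tooth dir deg mod12 9.97 amp 0.161 1063
w11 0.007 car tooth dir deg mod12 10.01 amp 0.147 1063
w12 0.005 car tooth dir deg mod12 10.21 amp 0.251 2221
w12 0.007 car tooth dir deg mod12 10.21 amp 0.25 2221
```

Mesh should occur at tool yaw ≈ 1.10 in S. I'll approach there with the wheel biased slightly away from the pinion and scan in fine steps.

step_arm --pt "0 0 3.5 0 0 0 1" --pt "-1.3 -0.4 0 0 0 0.03 1" --pt "0 0 0 0 0 0 1" --pt "0 0 -2 0 0 0 1" --pt "0 0 -1.8 0 0 0 1" --pt "0 0 0 0 0 0.004 1" --pt "0 0 0 0 0 0.004 1" --pt "0 0 0 0 0 0.004 1" --pt "0 0 0 0 0 0.004 1" --pt "0 0 0 0 0 0.004 1" --pt "0 0 0 0 0 0.004 1" --pt "0 0 0 0 0 0.004 1" --pt "0 0 0 0 0 0.004 1" --pt "0 0 0 0 0 0.004 1" --pt "0 0 0 0 0 0.004 1" --pt "0 0 0 0 0 0.004 1" --pt "0 0 0 0 0 0.004 1" --pt "0 0 0 0 0 0 1"

```text
clock: 63.05
tool_pos: [0.5285, 0.2397, 0.0746]
eef_rot: [0.858, 0.514, -0.002, -0.001]
contact_force: [4.0, 3.8, -8.3]
opening: 0.154
finger_force: 55.1
```

```bash
python3 st.py; python3 -c "
from meas import *
print(r.get_state()['moment']); snap('wrist','w15'); snap('scene','s15')
z=load('w15'); c=cloud(z); x,y,h=np.moveaxis(c,-1,0)
for f in('w15','s15'):
  c=cloud(load(f)); x,y,h=np.moveaxis(c,-1,0); d=np.hypot(x-.531,y-.241); m=(d>.060)&(d<.071)&(h>.05)&(h<.08); print(f,m.sum(),np.percentile(h[m],[10,50,90]) if m.sum() else '')
  if m.sum()>50:
    A=np.c_[x[m]-.531,y[m]-.241,np.ones(m.sum())]; print(np.linalg.lstsq(A,h[m],rcond=None)[0])
  m=(d>.0655)&(d<.070); a=np.arctan2(y-.241,x-.531); g=((h[m]>.06)&(h[m]<.08))*1.; F=np.mean((g-g.mean())*np.exp(30j*a[m])); print('tooth',np.degrees(np.angle(F)/30)%12,abs(F))
"
```

```text
S P [-27.5  98.7  74.6] tilt -0.2 roll 0.0 toolx yaw in S 1.12 W [0.5285 0.2397 0.0746] F [ 4.   3.8 -8.3] open 0.154 q [-0.15  0.89 -0.63  1.79  0.76  0.73 -1.7 ]
[ 0.75974391 -1.01250434 -0.47016944]
w15 4883 [0.05764018 0.06339706 0.0646665 ]
[-0.01220419  0.00377739  0.06260582]
tooth 2.2210457815012776 0.0764418739686271
s15 249 [0.05784193 0.06401516 0.06665017]
[-0.02392733  0.00638669  0.06388584]
tooth 2.017842058462562 0.06600903667100935
```

It dropped into mesh (2 mm lower, rotation now resisted). I'll back the yaw off a little and lower it home.

step_arm --pt "0.5 0.3 0 0 0 -0.006 1" --pt "0.3 0.2 -0.5 0 0 -0.006 1" --pt "0 0 -1 0 0 -0.004 1" --pt "0 0 -1 0 0 0 1" --pt "0 0 -1 0 0 0 1" --pt "0 0 0 0 0 0 1"

```text
clock: 63.75
tool_pos: [0.5285, 0.2402, 0.0717]
eef_rot: [0.862, 0.508, -0.002, -0.0]
contact_force: [-1.6, 0.1, 4.9]
opening: 0.156
finger_force: 55.0
```

```bash
python3 st.py; python3 -c "
from plant import r; print(r.get_state()['moment'])"
```

```text
S P [-27.6  99.1  71.7] tilt -0.2 roll 0.1 toolx yaw in S 1.105 W [0.5285 0.2402 0.0717] F [-1.6  0.1  4.9] open 0.156 q [-0.15  0.89 -0.63  1.79  0.76  0.72 -1.71]
[ 0.05881617  0.09559404 -0.26142932]
```

step_arm --pt "0 0 -1 0 0 -0.004 1" --pt "0 0 -1 0 0 -0.003 1" --pt "0 0 -1 0 0 0 1" --pt "0 0 -1 0 0 0 1" --pt "0 0 -1 0 0 0 1" --pt "0 0 0 0 0 0 1"

```text
clock: 64.35
tool_pos: [0.5284, 0.2402, 0.0668]
eef_rot: [0.863, 0.505, -0.002, -0.0]
contact_force: [-1.3, 0.2, 6.1]
opening: 0.159
finger_force: 55.0
```

```bash
python3 st.py; python3 -c "
from plant import r; print(r.get_state()['moment'])"
```

```text
S P [-27.6  99.2  66.8] tilt -0.2 roll 0.1 toolx yaw in S 1.098 W [0.5284 0.2402 0.0668] F [-1.3  0.2  6.1] open 0.159 q [-0.16  0.9  -0.62  1.8   0.77  0.71 -1.72]
[ 0.06415895  0.09325798 -0.21630935]
```

step_arm --pt "0 0 -1 0 0 -0.003 1" --pt "0 0 -1 0 0 0 1" --pt "0 0 -0.5 0 0 0 1" --pt "0 0 0 0 0 0 1"

```text
clock: 64.75
tool_pos: [0.5287, 0.2403, 0.0661]
eef_rot: [0.864, 0.503, -0.002, 0.0]
contact_force: [-4.3, -1.3, 18.8]
opening: 0.153
finger_force: 55.0
```

step_arm --pt "0 0 -1 0 0 0 1" --pt "0 0 0 0 0 0 1"

```text
clock: 64.95
tool_pos: [0.5288, 0.2403, 0.0661]
eef_rot: [0.864, 0.503, -0.001, 0.0]
contact_force: [-5.6, -3.7, 26.3]
opening: 0.151
finger_force: 55.0
```

It's on the boss: hard stop at 0.0661, with 0.0663 predicted. Relieve the pressure, release and retreat upward.

step_arm --pt "0 0 2 0 0 0 1" --pt "0 0 0 0 0 0 0.6" --pt "0 0 0 0 0 0 0.4" --pt "0 0 0 0 0 0 0.4" --pt "0 0 0 0 0 0 0.4" --pt "0 0 10 0 0 0 0.4" --pt "0 0 30 0 0 0 0.4" --pt "0 0 40 0 0 0 0.4" --pt "0 0 40 0 0 0 0.4" --pt "0 0 40 0 0 0 0.6" --pt "-20 -20 20 0 0 -0.1 0.8" --pt "-20 -20 0 0 0 -0.1 1" --pt "0 0 0 0 0 0 1" --pt "0 0 0 0 0 0 1"

```text
clock: 66.35
tool_pos: [0.4892, 0.2001, 0.2454]
eef_rot: [0.91, 0.415, -0.001, -0.001]
contact_force: [0.5, 0.8, 0.0]
opening: 0.17
finger_force: 0.0
```

```bash
python3 st.py; python3 -c "
from meas import *
snap('wrist','w16'); snap('scene','s16')
yaw=-.0405; ex=np.array([np.cos(yaw),np.sin(yaw)]); ey=np.array([-ex[1],ex[0]])
for f in('w16','s16'):
  z=load(f); c=cloud(z); x,y,h=np.moveaxis(c,-1,0); d=np.hypot(x-.531,y-.241); t=(d<.045)&(h>.119)&(h<.135)
  print(f,'handle top',np.median(c[t],0),t.sum(),cv2.minAreaRect((c[t][:,:2]*1e3).astype(np.float32)))
  m=(d>.055)&(d<.0665)&(h>.045)&(h<.068); A=np.c_[x[m]-.531,y[m]-.241,np.ones(m.sum())]; print('rim plane',np.linalg.lstsq(A,h[m],rcond=None)[0],m.sum())
  hsv=cv2.cvtColor(z['im'],cv2.COLOR_BGR2HSV); b=(hsv[...,0]>45)&(hsv[...,0]<75)&(hsv[...,1]>120)&(x<.53)&(y>.1)&(y<.17)&(h>.095); print('btn',np.median(c[b],0) if b.any() else '',np.ptp(c[b][:,:2],axis=0) if b.any() else '',b.sum())
  g=(h>.112)&(h<.126)&(abs(y-.03)<.04)&(x>.5)&(x<.62); print('bar',np.median(c[g],0))
cv2.imwrite('pics/w16b.png',cv2.resize(load('w16')['im'],(800,600)))
"
```

```text
S P [-65.1  57.5 245.4] tilt -0.2 roll 0.0 toolx yaw in S 0.895 W [0.4892 0.2001 0.2454] F [0.5 0.8 0. ] open 0.17 q [-0.02  0.6  -0.75  1.79  0.49  0.95 -1.69]
w16 handle top [0.5290963  0.24248226 0.124715  ] 1109 ((528.488525390625, 241.39761352539062), (55.94438552856445, 14.018613815307617), 59.90549850463867)
rim plane [-0.00406677 -0.00176908  0.05621666] 3307
btn [0.49131678 0.14119366 0.10454363] [0.02565648 0.02747222] 489
bar [0.56788368 0.03460093 0.12032514]
s16 handle top [0.5314135  0.23743595 0.12487455] 101 ((529.432373046875, 237.88662719726562), (55.712982177734375, 19.309288024902344), 56.784461975097656)
rim plane [-0.03068678  0.00746021  0.05742826] 211
btn [0.49681737 0.1336847  0.10446269] [0.02601292 0.04480015] 52
bar [0.5728055  0.02378602 0.11969608]
```

View pics/w16b.png

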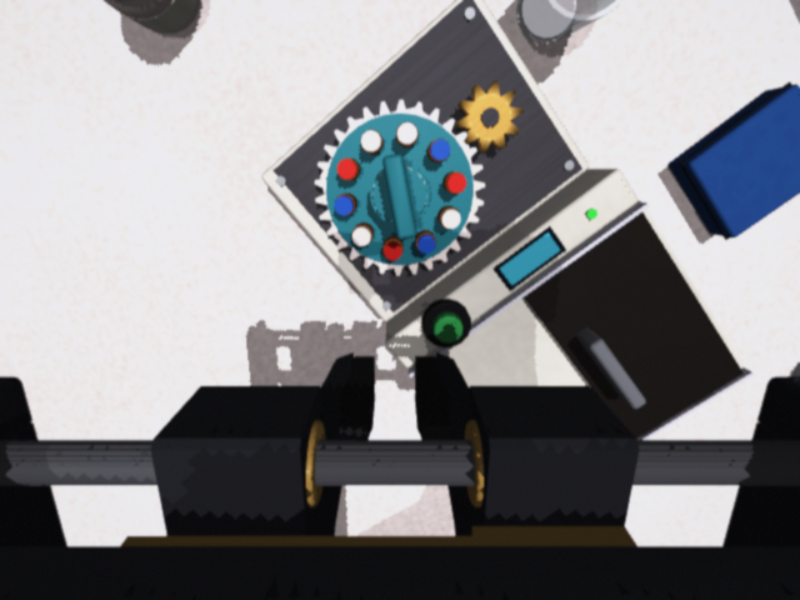

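The carousel is home and level (handle top 126 mm, rim 56 mm), with its teeth meshed at (470,135). The shutter is shut and the button is at (447,325). Now over to the button.

step_arm --pt "1 -31 0 0 0 -0.1 1" --pt "1 -31 0 0 0 -0.1 1" --pt "0 0 0 0 0 0 1" --pt "0 0 -35 0 0 0 1" --pt "0 0 -35 0 0 0 1" --pt "0 0 -30 0 0 0 1" --pt "0 0 -30 0 0 0 1" --pt "0 0 -20 0 0 0 1" --pt "0 0 0 0 0 0 1" --pt "0 0 0 0 0 0 1"

```text
clock: 67.45
tool_pos: [0.4914, 0.1398, 0.0947]
eef_rot: [0.947, 0.322, -0.002, -0.002]
contact_force: [-0.2, -0.4, 1.1]
opening: 0.005
finger_force: 0.0
```

```bash
python3 st.py
```

```text
S P [-60.6  -2.7  94.7] tilt -0.2 roll -0.1 toolx yaw in S 0.697 W [0.4914 0.1398 0.0947] F [-0.2 -0.4  1.1] open 0.005 q [-0.05  0.77 -0.52  1.99  0.69  0.57 -1.97]
```

Tips are at about 0.125, 20 mm above the button. Pressing.

step_arm --pt "0.6 -1 -10 0 0 0 1" --pt "0 0 -7 0 0 0 1" --pt "0 0 -3 0 0 0 1" --pt "0 0 -3 0 0 0 1" --pt "0 0 -3 0 0 0 1" --pt "0 0 -1 0 0 0 1" --pt "0 0 0 0 0 0 1" --pt "0 0 0 0 0 0 1"

```text
clock: 68.25
tool_pos: [0.4921, 0.1372, 0.0695]
eef_rot: [0.947, 0.321, -0.001, -0.0]
contact_force: [-3.6, -2.3, 19.0]
opening: 0.004
finger_force: 9.6
```

step_arm --pt "0 0 10 0 0 0 1" --pt "0 0 30 0 0 0 1" --pt "0 0 40 0 0 0 1" --pt "0 0 40 0 0 0 1" --pt "0 0 40 0 0 0 1" --pt "0 0 0 0 0 0 1" --pt "0 0 0 0 0 0 1" --pt "0 0 0 0 0 0 1"

```text
clock: 69.05
tool_pos: [0.4908, 0.1365, 0.2266]
eef_rot: [0.947, 0.321, -0.003, -0.001]
contact_force: [-0.8, -0.2, -0.3]
opening: 0.007
finger_force: 0.0
```

```bash
python3 st.py; python3 -c "
from plant import r; print(r.finish_job())"
```

```text
S P [-61.   -5.9 226.6] tilt -0.3 roll 0.0 toolx yaw in S 0.694 W [0.4908 0.1365 0.2266] F [-0.8 -0.2 -0.3] open 0.007 q [ 0.07  0.59 -0.7   1.87  0.48  0.87 -1.78]
the job is handed in; nothing more can be done
None
```

The job is handed in at 69 s with no verdict returned: both carriers present measured flat in their lanes before the shutter closed (not visible since), the shutter shut, the carousel meshed and home, and start pressed fully in at 19 N.

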